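Gauge the sleeves, then scan them in

ROBOT

A 6-joint arm with a two-finger parallel gripper is mounted at the origin on the work surface. World frame = base frame: x ahead of the robot, y to its left, z up, the work surface at z = 0. Lengths are in mm, angles in degrees, forces in N, time in s.
With the tool pointing down it reaches from about 300 to 850 mm from the base axis. Payload 4.2 kg.
Tool frame: the origin (TCP) lies midway between the tips of the shut fingers; the grasp point (between the pads) lies 19 mm behind it (env.grip_point_offset is the distance from the TCP to the grasp point, in mm); z points along the fingers, x is the direction in which the jaws open and shut, and the axes are right-handed (so a half turn about z gives the same grasp; the last joint's range is limited). The gripper opens to 91 mm and grips with 3 to 60 N. Pads are 32 mm wide; open, the fingers measure 118 mm over their backs; the gripper's body (76 mm by 178 mm) begins 60 mm behind the grasp point.
Start: joints at [-66.807, 18.312, 89.639, -0, 72.044, -1.146], TCP at [236.986, -523.912, 183.476] pointing down, gripper open.
Joint ranges: [-177.97, 177.97], [-48.28, 115.42], [12.27, 149.76], [-77.06, 257.06], [2.81, 150.46], [-146.56, 146.56]. Speed limits (degrees/s): [147.25, 147.25, 180, 180, 180, 180].

INTERFACE

Orientations are given as [roll, pitch, yaw] about the fixed x, y, z axes, in that order (R = Rz(yaw) Ry(pitch) Rx(roll)).
In Python, from workcell import env gives the robot as it stands.
- The arm moves only by the shell command python3 -m pendant 'ROWS' [FORCE]. ROWS is JSON, a list of rows, each an object with "xyz": the shift along the tool's x, y, z in m, a list of three; "roll": the turn about the tool's z in degrees; "jaw": the closure, from 0 (fully open) to 1 (shut). A call has exactly 8 rows; each row is the pose to reach, as a shift and turn from the pose commanded when the call began, along the tool's axes at that moment; what a row does not reach only later rows make up. A row lasts 1/8 s, in which the tool goes at most 62.5 mm and 10.7 degrees, less where a joint would pass 70% of its speed; a pose out of reach is approached as far as the arm can. A call with a gripper value outside its range is refused whole. The fingers move at their own pace and stop on an object; FORCE is the grip in N (left out, the last holds). Time passes only in rows, so rows that repeat a pose let the fingers close, or fill a call up. It gives the time, the measured TCP pose, the force and the opening at its end, in the units of the state.
- env.state(): the state, without advancing time (a new reading comes with each control period).
- env.grab_frame(name): name is "side" or "top" or "wrist"; returns (picture, depth): 400x640x3 uint8, blue, green, red; 400x640 float32, mm along the optical axis (not along the pixel's ray), 0 where there is no reading.
- env.camera_params(name): a dict with "camera_matrix" (3x3 intrinsics, pixels), "cam_to_world" (4x4, takes a point from camera to world coordinates); the wrist camera has in their place "hand_eye" (4x4, takes a point from camera to tool coordinates, whose origin is the TCP and whose axes are the tool frame's). Camera axes: x right, y up, looking along -z (the intrinsics and any distortion apply to the point x, -y, -z); pixel columns grow to the right and rows downward; lengths in mm; the calibration is good to about 2 mm. The wrist camera is an equidistant fisheye: a pixel r from the principal point sees the ray r / f radians off the axis. A picture is of the moment at which its call begins: read the wrist's pose just before it. camera_params takes no time and is no camera call.
- env.job_done(): hands the job in, once; it reports no verdict.
The state is a dict: "time_s": time; "qpos": joint angles; "qvel": joint speeds; "effort": joint torques, N m; "ee_pos": TCP position; "ee_rot": TCP orientation; "force": force on the tool from outside, world axes, zero at the start; "torque": the same for the moment, N m; "gripper_width": finger opening in mm.
Only numpy, scipy, OpenCV 4.12 (cv2) and the standard library are available. Lean on these libraries where they do the work, as an engineer would, in place of code of your own. Each camera call takes 0.05 s, during which the arm holds its last target. There are 200 camera calls.

TASK

Taking the aluminium sleeves one by one from the robot's left to its right, slide each onto the upright gauge pin as far as it will go: one that goes all the way down onto the gauge base is then stood upright on the floor of the wooden tray, one that stops part-way goes onto the floor of the round steel pan. When all are sorted, take the barcode scanner from its cradle and scan the tray's label and after it the pan's label: each time point the scanner's window squarely at the middle of the label from about 10 cm off and keep it still there for a good second. Then lay the scanner back in its cradle as it was, and leave the chisel, the mug and the tape roll alone.

Things in the scene. Friction and masses are not known exactly. Their poses are not given: they have to be found in the camera images.
- sleeve_p_c (a point): Centre of an aluminium sleeve (may be absent), 54 mm outside diameter, 60 mm tall, 0.2 kg, on end in a row; z along its axis. sleeve_p is leftmost (+y), then q, r, s. All look alike outside and have 36 mm mouths; in bad ones the bore narrows to 29 mm half-way, which the gauge pin shows: a good sleeve slides down onto the gauge base, a bad one stops about 23 mm above it.
- sleeve_q_c (a point): Centre of an aluminium sleeve (may be absent), 54 mm outside diameter, 60 mm tall, 0.2 kg, on end in a row; z along its axis. sleeve_p is leftmost (+y), then q, r, s. All look alike outside and have 36 mm mouths; in bad ones the bore narrows to 29 mm half-way, which the gauge pin shows: a good sleeve slides down onto the gauge base, a bad one stops about 23 mm above it.
- sleeve_r_c (a point): Centre of an aluminium sleeve (may be absent), 54 mm outside diameter, 60 mm tall, 0.2 kg, on end in a row; z along its axis. sleeve_p is leftmost (+y), then q, r, s. All look alike outside and have 36 mm mouths; in bad ones the bore narrows to 29 mm half-way, which the gauge pin shows: a good sleeve slides down onto the gauge base, a bad one stops about 23 mm above it.
- sleeve_s_c (a point): Centre of an aluminium sleeve (may be absent), 54 mm outside diameter, 60 mm tall, 0.2 kg, on end in a row; z along its axis. sleeve_p is leftmost (+y), then q, r, s. All look alike outside and have 36 mm mouths; in bad ones the bore narrows to 29 mm half-way, which the gauge pin shows: a good sleeve slides down onto the gauge base, a bad one stops about 23 mm above it.
- sleeve_p: The body of the same sleeve as sleeve_p_c; origin at the centre of its lower end.
- sleeve_q: The body of the same sleeve as sleeve_q_c; origin at the centre of its lower end.
- sleeve_r: The body of the same sleeve as sleeve_r_c; origin at the centre of its lower end.
- sleeve_s: The body of the same sleeve as sleeve_s_c; origin at the centre of its lower end.
- gauge_pin_top (a point): Top centre of the upright steel gauge pin, 67 mm above the bench. The pin is 32 mm in diameter with a nose that tapers to 22 mm over its top 10 mm; it rises 52 mm from a fixed dark steel base 90 x 90 x 15 mm. z is the pin's axis.
- tray: Shallow rectangular wooden tray for good sleeves, fixed; outside 130 mm along its x, 215 mm along its y, 35 mm high; walls and floor 5 mm. Origin at the middle of its underside, at bench height. Its label stands beyond its +x wall.
- pan_in (a point): Centre of the inner floor of the round steel pan for sleeves that do not fit, fixed; 190 mm outside diameter, 35 mm high, wall 4 mm, floor 5 mm thick (this point is 5 mm above the bench). Axes: x points to its label, z up.
- tray_label: Barcode label, 46 x 74 mm, black bars on white, on a 56 x 84 mm plate fixed to the tray at its far side. Origin at the centre of its face, 60 mm above the bench, 100 mm from the middle of the tray; z is the outward normal of the face, which leans about 0.55 rad from vertical back towards the near side of the tray; y runs across the bars.
- pan_label: Barcode label, 46 x 74 mm, black bars on white, on a 56 x 84 mm plate fixed to the pan at its far side. Origin at the centre of its face, 60 mm above the bench, 125 mm from the middle of the pan; z is the outward normal of the face, which leans about 0.55 rad from vertical back towards the near side of the pan; y runs across the bars.
- cradle: Fixed grey cradle, 130 x 70 mm base; origin at the middle of its underside, on the bench. Two saddles, 70 mm high and 20 mm thick, at x = -55 and +45 mm carry the scanner's handle, 80 mm clear between them for fingers. Cheeks 12 mm higher leave 4 mm either side of the handle. x points to the end where the scanner's head hangs.
- scanner_grip (a point): Loose barcode scanner, 0.25 kg: black handle 130 (x) x 32 (y) x 30 mm (z), grey head 44 x 46 x 80 mm at its +x end, reaching 60 mm below and 20 above the handle's middle. This point is the middle of the handle, near the centre of mass; at rest it lies 85 mm above the bench, straight above the cradle's origin, axes parallel to the cradle's.
- scanner_window (a point): Centre of the dark glass window at the lower end of the scanner's head: at x = +85, y = 0, z = -60 mm from scanner_grip, with the same axes. The scanner looks out along -z.
- scanner: The same scanner; its origin and axes are those of scanner_grip.
- chisel: Bystander: chisel lying on the bench, 245 mm long along its y, 24 mm high. Origin near the middle.
- mug: Bystander: white mug, 80 mm wide, 90 mm high. Origin at the middle of its underside.
- tape: Bystander: roll of tape lying flat, 100 mm wide, 40 mm high. Origin at the middle of its underside.
Things that resemble listed ones, but are neither listed nor needed, are in the scene too. What is meant by the scanner is not orange, and is the larger of those in its own colour. Leave any orange look-alike of the sleeve_r alone.

How it is judged:
By the outcome, as a careful person would: the job done as asked, in the order asked, and still so for the second after the job is handed in, with the robot touching nothing.
Of sleeve_p, sleeve_q, sleeve_r, sleeve_s only 3 to 4 are there at a start; the rules pass over those that are not, and their reading is None.
At some moment in a run one of sleeve_p, sleeve_q, sleeve_r, sleeve_s may be knocked a few centimetres aside while the robot is not near it.
It also fails if it takes over 210 s, if anything falls off the work surface, if the arm or the gripper's body presses on something with over 40 N, if the wrist force passes 120 N, or if a joint passes its speed limit or range.

## Working session

There is one attempt and no reset: what is moved stays moved. The work goes in short steps, Python scripts to look and compute and a shell command to move; the robot and the scene stay as the last step left them, time stands still between calls to the robot, and variables do not carry over. Pictures are saved under pics/ and viewed, about 12 in all and at most 16, crops included, and the job is handed in when it is done.

```bash
ls; mkdir -p pics
python3 - <<'E'
from workcell import env
import cv2,numpy as np
print(env.state()); print(env.grip_point_offset)
for n in ("side","top","wrist"):
    p=env.camera_params(n); print(n,{k:np.round(v,3).tolist() if not isinstance(v,str) else v for k,v in p.items()})
    im,d=env.grab_frame(n); np.savez(f"pics/{n}0.npz",im=im,d=d); cv2.imwrite(f"pics/{n}0.png",im)
E
```

```text
pics
{'time_s': 0.0, 'qpos': array([-6.68077195e+01,  1.83504909e+01,  8.97054875e+01, -9.28548000e-04,
        7.20444623e+01, -1.14610113e+00]), 'qvel': array([ 0.08382956,  0.03214224,  0.13626128, -0.02968032, -0.05770937,
       -0.00702286]), 'effort': array([-2.47981377e-03, -4.12464809e+01, -2.31975585e+01,  7.25321355e-02,
        4.56847355e-02, -1.60244390e-04]), 'ee_pos': array([ 236.74612534, -523.38872775,  182.63808971]), 'ee_rot': array([-1.79998874e+02,  1.00438192e-01, -6.56613303e+01]), 'force': array([ 0.55207471, -0.09290244, -0.75621725]), 'torque': array([0.00575645, 0.0191846 , 0.04739182]), 'gripper_width': 91.5065599714477}
18.8
side {'camera_matrix': [[497.914, 0.0, 315.798], [0.0, 497.914, 198.757], [0.0, 0.0, 1.0]], 'cam_to_world': [[0.964, 0.183, -0.192, 174.905], [-0.265, 0.616, -0.742, -1173.297], [-0.018, 0.766, 0.643, 1210.446], [0.0, 0.0, 0.0, 1.0]]}
top {'camera_matrix': [[485.904, 0.0, 319.967], [0.0, 485.904, 205.924], [0.0, 0.0, 1.0]], 'cam_to_world': [[-0.077, 0.976, -0.206, 170.857], [-0.997, -0.076, 0.012, 141.101], [-0.003, 0.206, 0.979, 1672.473], [0.0, 0.0, 0.0, 1.0]]}
wrist {'camera_matrix': [[309.707, 0.0, 316.653], [0.0, 309.707, 196.322], [0.0, 0.0, 1.0]], 'hand_eye': [[1.0, -0.002, -0.0, -0.866], [-0.002, -0.967, -0.256, -71.784], [0.0, 0.256, -0.967, -200.405], [0.0, 0.0, 0.0, 1.0]]}
```

View pics/top0.png

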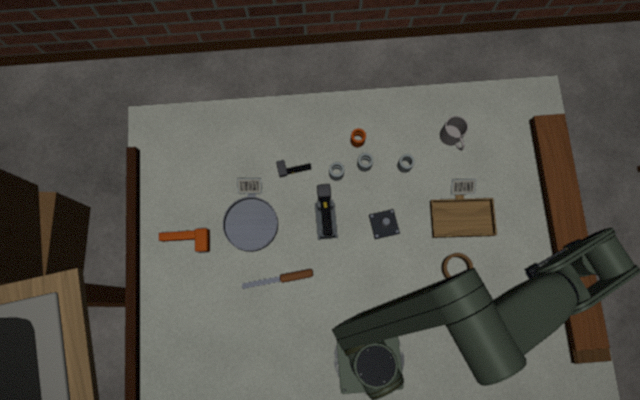

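View pics/side0.png

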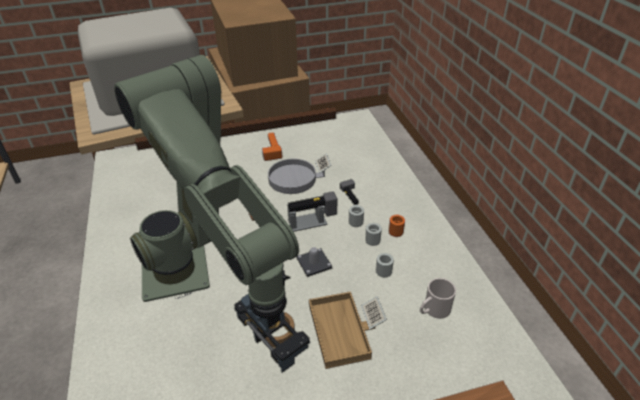

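```bash
cat > h.py <<'E'
from workcell import env
import numpy as np, cv2, sys
from scipy.spatial.transform import Rotation as Rn
def tcp():
    s=env.state(); T=np.eye(4); T[:3,:3]=Rn.from_euler('xyz',s['ee_rot'],degrees=True).as_matrix(); T[:3,3]=s['ee_pos']; return T
def cam(n,T=None):
    p=env.camera_params(n); K=np.array(p['camera_matrix'])
    return K,(np.array(p['cam_to_world']) if n!='wrist' else (tcp() if T is None else T)@np.array(p['hand_eye']))
def rays(n,uv,K):
    uv=np.atleast_2d(np.asarray(uv,float)); a=(uv-K[:2,2])/[K[0,0],K[1,1]]
    if n=='wrist':
        r=np.linalg.norm(a,axis=1,keepdims=True)+1e-12; d=np.hstack([a/r*np.sin(r),np.cos(r)])
    else: d=np.hstack([a,np.ones((len(a),1))])
    return d*[1,-1,-1]
def plane(n,uv,z,T=None):
    K,C=cam(n,T); d=rays(n,uv,K)@C[:3,:3].T; o=C[:3,3]; return o+d*((z-o[2])/d[:,2])[:,None]
def cloud(n,D,T=None):
    K,C=cam(n,T); v,u=np.mgrid[:D.shape[0],:D.shape[1]]; d=rays(n,np.c_[u.ravel(),v.ravel()],K); d=d/(-d[:,2:3])
    P=(d*D.reshape(-1,1))@C[:3,:3].T+C[:3,3]; P[D.ravel()==0]=np.nan; return P.reshape(D.shape+(3,))
def grab(n,name=None):
    T=tcp(); im,D=env.grab_frame(n)
    if name: cv2.imwrite(f'pics/{name}.png',im)
    return im,D,T
def go(x,y,z,yaw=None):
    T=tcp(); s=env.state(); d=T[:3,:3].T@(np.array([x,y,z])-T[:3,3])/1000
    r=0 if yaw is None else -((yaw-s['ee_rot'][2]+90)%180-90)
    print('shift',np.round(d,4),'roll %.1f'%r,'q6 %.0f'%s['qpos'][5])
def blobs(P,lo,hi,minpx=20,win=None):
    m=((P[...,2]>lo)&(P[...,2]<hi)).astype(np.uint8)
    if win: w=np.zeros_like(m); w[win[1]:win[3],win[0]:win[2]]=1; m*=w
    n,l,st,c=cv2.connectedComponentsWithStats(m)
    return [(c[i],st[i],P[l==i]) for i in range(1,n) if st[i][4]>=minpx]
E
python3 - <<'E'
from h import *
f=np.load('pics/top0.npz'); P=cloud('top',f['d'])
print('bench',np.nanmedian(P[280:320,150:230,2]), np.nanstd(P[280:320,150:230,2]))
for c,s,p in blobs(P,18,160,12,(140,105,530,260)): print(np.round(c),s[2:],'c',np.round((np.nanmin(p,0)+np.nanmax(p,0))/2),'ext',np.round(np.ptp(p,axis=0)),'med',np.round(np.median(p,0)))
E
```

```text
bench -0.2873516405469445 3.8425185094778467
[454. 131.] [ 29  35 513] c [ 734. -366.   58.] ext [114.  82.  80.] med [ 741. -375.   61.]
[357. 136.] [ 16  18 199] c [753. -30.  43.] ext [55. 53. 50.] med [752. -30.  53.]
[364. 161.] [ 16  19 198] c [663. -47.  44.] ext [55. 52. 51.] med [662. -47.  54.]
[405. 162.] [ 17  18 193] c [ 647. -188.   43.] ext [53. 53. 50.] med [ 646. -187.   56.]
[289. 167.] [ 35  17 266] c [667. 203.  30.] ext [ 59. 120.  24.] med [662. 232.  28.]
[336. 170.] [ 15  18 185] c [636.  55.  42.] ext [52. 50. 48.] med [636.  54.  54.]
[249. 185.] [ 26  16 380] c [602. 359.  59.] ext [51. 84. 40.] med [602. 358.  61.]
[463. 186.] [ 26  17 383] c [ 542. -371.   61.] ext [51. 86. 41.] med [ 543. -371.   61.]
[325. 210.] [ 21  56 707] c [492. 103.  65.] ext [174.  61.  93.] med [498. 106.  99.]
[247. 222.] [ 56  55 296] c [476. 366.  31.] ext [189. 189.  27.] med [484. 376.  32.]
[464. 216.] [ 67  40 459] c [ 440. -367.   32.] ext [138. 222.  28.] med [ 443. -372.   32.]
[385. 222.] [ 18  14 106] c [438. -96.  45.] ext [42. 58. 53.] med [439. -91.  61.]
[189. 237.] [ 52  26 687] c [431. 595.  37.] ext [ 81. 174.  37.] med [446. 553.  39.]
[376. 235.] [ 8  6 18] c [403. -65.  22.] ext [18. 24.  8.] med [402. -65.  20.]
[457. 256.] [ 26   8 111] c [ 308. -324.   37.] ext [27. 84. 35.] med [ 309. -328.   39.]
```

Run:
```python
import cv2
im=cv2.imread('pics/top0.png')[110:260,220:500]
cv2.imwrite('pics/topcrop.png',cv2.resize(im,None,fx=2.8,fy=2.8,interpolation=cv2.INTER_CUBIC))
```

```text
(no output)
```

View pics/topcrop.png

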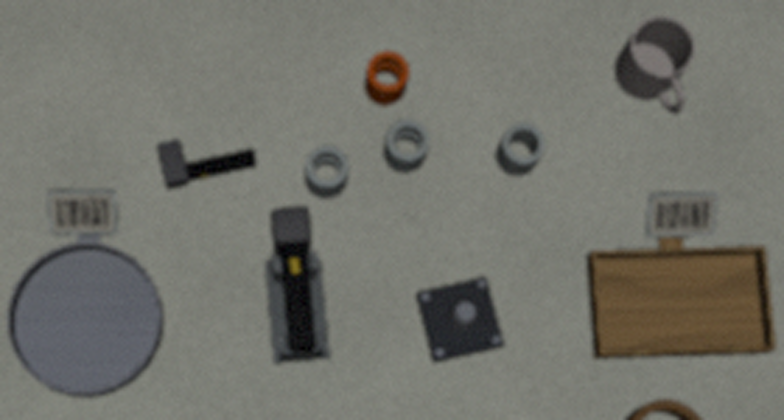

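Run:
```python
from h import *
f=np.load('pics/top0.npz'); P=cloud('top',f['d'])
p=P[205:240,370:400].reshape(-1,3); p=p[p[:,2]>58]; print('pin',p.mean(0),len(p))
# scanner handle z 90..106 & tray, pan yaw from labels
for w,n in (((233,175,265,197),'panlab'),((447,177,480,198),'traylab')):
    q=P[w[1]:w[3],w[0]:w[2]].reshape(-1,3); q=q[q[:,2]>35]; c=q.mean(0); u,s,v=np.linalg.svd(q-c); print(n,c,v[2],v[0])
q=P[180:242,312:340].reshape(-1,3); q=q[q[:,2]>92]; c,sz,a=cv2.minAreaRect(q[:,:2].astype(np.float32)); print('scan',c,sz,a)
go(636,55,230,5)
```

```text
pin [440.79410529 -93.31553211  64.86352102] 63
panlab [602.43980029 358.15648235  60.15757155] [ 0.51438436 -0.03445963 -0.85686712] [ 0.03989365  0.99907211 -0.01623004]
traylab [ 542.35902604 -371.18095088   60.65172318] [ 0.52134033 -0.02495827 -0.85298379] [-0.03642175 -0.99931214  0.006979  ]
scan (492.6016845703125, 103.0293197631836) (172.4168701171875, 45.35254669189453) 2.943023204803467
shift [-0.3626 -0.6022 -0.0467] roll -70.7 q6 -1
```

```bash
python3 -m pendant '[{"xyz":[-0.02,-0.03,-0.01],"roll":-8,"jaw":0},{"xyz":[-0.05,-0.08,-0.03],"roll":-17,"jaw":0},{"xyz":[-0.08,-0.13,-0.047],"roll":-26,"jaw":0},{"xyz":[-0.11,-0.18,-0.047],"roll":-35,"jaw":0},{"xyz":[-0.14,-0.23,-0.047],"roll":-44,"jaw":0},{"xyz":[-0.17,-0.28,-0.047],"roll":-53,"jaw":0},{"xyz":[-0.19,-0.32,-0.047],"roll":-62,"jaw":0},{"xyz":[-0.21,-0.35,-0.047],"roll":-70.7,"jaw":0}]'; python3 -c "
from h import *
go(636,55,230,5)"
```

```text
time_s: 1.15
ee_pos: [470.2, -186.6, 230.2]
ee_rot: [-180.0, 0.0, 5.4]
force: [-0.3, -0.7, 0.5]
gripper_width: 91.1
shift [ 1.878e-01 -2.250e-01  2.000e-04] roll 0.4 q6 -28
```

```bash
cat > wr.py <<'E'
from h import *
import sys
name=sys.argv[1]; im,D,T=grab('wrist',name); P=cloud('wrist',D,T); np.savez(f'pics/{name}.npz',im=im,D=D,T=T)
lo,hi=map(float,sys.argv[2:4]); mn=int(sys.argv[4]) if len(sys.argv)>4 else 60
for c,s,p in blobs(P,lo,hi,mn):
    if s[4]>40000: continue
    (cx,cy),r=cv2.minEnclosingCircle(p[:,:2].astype(np.float32))
    print(np.round(c),s[2:],'circ',np.round([cx,cy,r],1),'med',np.round(np.median(p,0),1))
E
python3 wr.py w1 61 75
python3 - <<'E'
from h import *
f=np.load('pics/w1.npz');P=cloud('wrist',f['D'],f['T'])
for c,s,p in blobs(P,8,20,300): print(c,s,np.nanmedian(p,0),cv2.minAreaRect(p[:,:2].astype(np.float32)))
E
```

```text
[56. 48.] [ 40  77 574] circ [11.5 -5.  65.6] med [ 57.6 -17.4  68.9]
[300.  98.] [ 23  22 394] circ [441.7 -94.5  13.8] med [442.1 -94.7  65.7]
[367. 296.] [ 25  26 423] circ [ 554.8 -350.7   25. ] med [ 554.9 -346.1   67.1]
[628. 386.] [ 29  33 289] circ [1682.3 -817.6   84.7] med [1690.4 -824.    66.9]
[75.95077245 59.77873789] [  25    0   84  108 3819] [ 60.85156121 -46.6652035   11.05026552] ((1.7103195190429688, -4.26934814453125), (200.64068603515625, 206.01815795898438), 89.13168334960938)
[302.82783883 100.73364731] [ 267   66   71   70 3822] [443.69242604 -95.9060444   14.16734513] ((441.4418640136719, -94.08006286621094), (91.04209899902344, 90.34272003173828), 8.177057266235352)
```

View pics/w1.png

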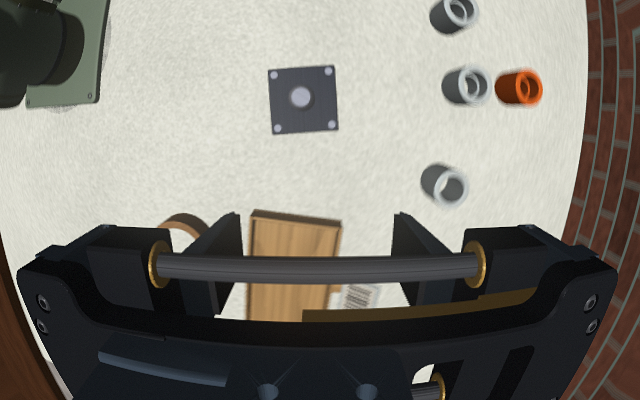

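```bash
python3 -m pendant '[{"xyz":[0.03,-0.03,0],"roll":0,"jaw":0},{"xyz":[0.06,-0.07,0],"roll":0,"jaw":0},{"xyz":[0.09,-0.11,0],"roll":0,"jaw":0},{"xyz":[0.12,-0.15,0],"roll":0,"jaw":0},{"xyz":[0.15,-0.18,0.02],"roll":0,"jaw":0},{"xyz":[0.17,-0.21,0.04],"roll":0,"jaw":0},{"xyz":[0.18,-0.22,0.06],"roll":0,"jaw":0},{"xyz":[0.188,-0.225,0.07],"roll":0,"jaw":0}]'; python3 wr.py w2 50 66 200
python3 - <<'E'
from h import *
im,D,T=grab('top','t2'); P=cloud('top',D)
for c,s,p in blobs(P,18,160,100,(340,105,430,190)): print(np.round((np.nanmin(p,0)+np.nanmax(p,0))/2))
E
```

```text
time_s: 2.2
ee_pos: [636.2, 52.0, 158.7]
ee_rot: [180.0, 0.2, 5.0]
force: [-0.1, 0.9, 0.8]
gripper_width: 91.5
[319. 185.] [  52   53 1295] circ [637.1  56.2  27.1] med [637.1  56.3  58.9]
[333. 290.] [ 45  14 399] circ [663.8 -55.3  24.8] med [665.1 -63.5  58.6]
[ 648. -188.   45.]
```

```bash
python3 -m pendant '[{"xyz":[0.001,-0.004,0.01],"roll":0,"jaw":0},{"xyz":[0.001,-0.004,0.04],"roll":0,"jaw":0},{"xyz":[0.001,-0.004,0.07],"roll":0,"jaw":0},{"xyz":[0.001,-0.004,0.095],"roll":0,"jaw":0},{"xyz":[0.001,-0.004,0.115],"roll":0,"jaw":0},{"xyz":[0.001,-0.004,0.13],"roll":0,"jaw":0},{"xyz":[0.001,-0.004,0.14],"roll":0,"jaw":0},{"xyz":[0.001,-0.004,0.142],"roll":0,"jaw":0}]' 20; python3 -m pendant '[{"xyz":[0,0,0],"roll":0,"jaw":0.2},{"xyz":[0,0,0],"roll":0,"jaw":0.6},{"xyz":[0,0,0],"roll":0,"jaw":0.6},{"xyz":[0,0,0],"roll":0,"jaw":0.6},{"xyz":[0,0,0],"roll":0,"jaw":0.6},{"xyz":[0,0,0],"roll":0,"jaw":0.6},{"xyz":[0,0,0],"roll":0,"jaw":0.6},{"xyz":[0,0,0],"roll":0,"jaw":0.6}]' 20; python3 -c "
from h import *
print(env.state()['ee_pos']);go(441.5,-94.3,150,5)"
```

```text
time_s: 3.3
ee_pos: [637.4, 56.2, 18.2]
ee_rot: [180.0, 0.0, 5.0]
force: [0.2, -0.2, 0.8]
gripper_width: 91.3
time_s: 4.3
ee_pos: [637.5, 56.4, 18.6]
ee_rot: [180.0, -0.0, 5.0]
force: [-0.0, 0.8, 2.6]
gripper_width: 52.5
[637.51930202  56.40597127  18.64683454]
shift [-0.2085  0.1329 -0.1314] roll 0.0 q6 -1
```

```bash
python3 -m pendant '[{"xyz":[0,0,-0.02],"roll":0,"jaw":0.6},{"xyz":[0,0,-0.06],"roll":0,"jaw":0.6},{"xyz":[0,0,-0.1],"roll":0,"jaw":0.6},{"xyz":[-0.02,0.013,-0.12],"roll":0,"jaw":0.6},{"xyz":[-0.06,0.04,-0.12],"roll":0,"jaw":0.6},{"xyz":[-0.1,0.065,-0.12],"roll":0,"jaw":0.6},{"xyz":[-0.14,0.09,-0.12],"roll":0,"jaw":0.6},{"xyz":[-0.17,0.11,-0.12],"roll":0,"jaw":0.6}]' 20; python3 -m pendant '[{"xyz":[-0.015,0.01,0],"roll":0,"jaw":0.6},{"xyz":[-0.03,0.018,0],"roll":0,"jaw":0.6},{"xyz":[-0.036,0.022,0],"roll":0,"jaw":0.6},{"xyz":[-0.0385,0.0229,0],"roll":0,"jaw":0.6},{"xyz":[-0.0385,0.0229,0.005],"roll":0,"jaw":0.6},{"xyz":[-0.0385,0.0229,0.015],"roll":0,"jaw":0.6},{"xyz":[-0.0385,0.0229,0.02],"roll":0,"jaw":0.6},{"xyz":[-0.0385,0.0229,0.02],"roll":0,"jaw":0.6}]' 20; python3 -c "
from h import *
print(env.state()['ee_pos']);go(441.5,-94.3,65,5)"
```

```text
time_s: 5.3
ee_pos: [475.7, -68.9, 137.8]
ee_rot: [180.0, 0.1, 5.0]
force: [0.8, 0.4, -0.0]
gripper_width: 52.5
time_s: 6.3
ee_pos: [441.1, -94.1, 117.7]
ee_rot: [-180.0, 0.1, 5.1]
force: [0.4, 0.3, -1.7]
gripper_width: 52.4
[441.1323264  -94.07844082 117.71636005]
shift [0.0004 0.0003 0.0527] roll 0.1 q6 -19
```

```bash
python3 -m pendant '[{"xyz":[0.0004,0,0.01],"roll":0,"jaw":0.6},{"xyz":[0.0004,0,0.02],"roll":0,"jaw":0.6},{"xyz":[0.0004,0,0.03],"roll":0,"jaw":0.6},{"xyz":[0.0004,0,0.038],"roll":0,"jaw":0.6},{"xyz":[0.0004,0,0.045],"roll":0,"jaw":0.6},{"xyz":[0.0004,0,0.05],"roll":0,"jaw":0.6},{"xyz":[0.0004,0,0.054],"roll":0,"jaw":0.6},{"xyz":[0.0004,0,0.056],"roll":0,"jaw":0.6}]' 20;  python3 -m pendant '[{"xyz":[0,0,0.001],"roll":0,"jaw":0.6},{"xyz":[0,0,0.003],"roll":0,"jaw":0.6},{"xyz":[0,0,0.005],"roll":0,"jaw":0.6},{"xyz":[0,0,0.007],"roll":0,"jaw":0.6},{"xyz":[0,0,0.009],"roll":0,"jaw":0.6},{"xyz":[0,0,0.01],"roll":0,"jaw":0.6},{"xyz":[0,0,0.01],"roll":0,"jaw":0.6},{"xyz":[0,0,0.01],"roll":0,"jaw":0.6}]' 20
```

```text
time_s: 7.3
ee_pos: [441.9, -94.3, 62.3]
ee_rot: [180.0, -0.0, 5.0]
force: [0.5, 0.0, -2.4]
gripper_width: 52.5
time_s: 8.3
ee_pos: [442.5, -94.5, 55.1]
ee_rot: [179.9, -0.1, 5.0]
force: [-5.9, 1.6, 20.4]
gripper_width: 52.7
```

```bash
python3 -m pendant '[{"xyz":[0,0,-0.003],"roll":0,"jaw":0.5},{"xyz":[0,0,-0.003],"roll":0,"jaw":0.2},{"xyz":[0,0,-0.003],"roll":0,"jaw":0.2},{"xyz":[0,0,-0.003],"roll":0,"jaw":0.2},{"xyz":[0,0,-0.003],"roll":0,"jaw":0.2},{"xyz":[0,0,-0.003],"roll":0,"jaw":0.2},{"xyz":[0,0,-0.003],"roll":0,"jaw":0.2},{"xyz":[0,0,-0.003],"roll":0,"jaw":0.2}]' 20; python3 wr.py w3 70 104 300
```

```text
time_s: 9.3
ee_pos: [441.9, -94.3, 55.4]
ee_rot: [180.0, -0.0, 5.0]
force: [-0.4, 0.3, 0.0]
gripper_width: 73.2
[317. 226.] [  93   65 3741] circ [441.4 -93.7  27.1] med [439.9 -79.9  95.7]
[249. 230.] [ 26  45 445] circ [400.3 -93.2  14.4] med [403.8 -84.4  94.9]
[384. 230.] [ 25  45 435] circ [481.7 -85.9  14.5] med [477.9 -77.6  95.4]
```

```bash
python3 -m pendant '[{"xyz":[0,0,0],"roll":0,"jaw":0.6},{"xyz":[0,0,0],"roll":0,"jaw":0.6},{"xyz":[0,0,0],"roll":0,"jaw":0.6},{"xyz":[0,0,0],"roll":0,"jaw":0.6},{"xyz":[0,0,-0.01],"roll":0,"jaw":0.6},{"xyz":[0,0,-0.04],"roll":0,"jaw":0.6},{"xyz":[0,0,-0.07],"roll":0,"jaw":0.6},{"xyz":[0,0,-0.1],"roll":0,"jaw":0.6}]' 25;  python3 -m pendant '[{"xyz":[0,-0.02,0],"roll":0,"jaw":0.6},{"xyz":[0.01,-0.06,0],"roll":0,"jaw":0.6},{"xyz":[0.02,-0.11,0],"roll":0,"jaw":0.6},{"xyz":[0.03,-0.16,0],"roll":0,"jaw":0.6},{"xyz":[0.04,-0.21,0],"roll":0,"jaw":0.6},{"xyz":[0.05,-0.26,0],"roll":0,"jaw":0.6},{"xyz":[0.06,-0.31,0],"roll":0,"jaw":0.6},{"xyz":[0.066,-0.36,0],"roll":0,"jaw":0.6}]'; python3 -c "
from h import *
print(env.state()['ee_pos']);go(477,320,50,5)"; python3 wr.py w4 20 40 300
```

```text
time_s: 10.35
ee_pos: [441.4, -94.2, 156.7]
ee_rot: [180.0, 0.0, 5.0]
force: [0.8, -0.5, -2.6]
gripper_width: 52.3
time_s: 11.35
ee_pos: [475.9, 271.7, 155.7]
ee_rot: [180.0, -0.0, 5.0]
force: [0.5, -0.5, -1.9]
gripper_width: 52.2
[475.85536123 271.67970941 155.74301438]
shift [ 0.0054 -0.0481  0.1057] roll 0.0 q6 23
[326.  91.] [ 180  176 3498] circ [475.8 367.2  95.1] med [477.6 380.4  32.8]
[161. 197.] [  26   65 1074] circ [285.1 234.9  41.9] med [287.4 238.2  22.5]
[469. 216.] [ 43  27 990] circ [665.7 249.4  30.4] med [662.4 250.7  31.2]
```

```bash
python3 -m pendant '[{"xyz":[0.002,-0.02,0],"roll":0,"jaw":0.6},{"xyz":[0.005,-0.05,0.01],"roll":0,"jaw":0.6},{"xyz":[0.005,-0.05,0.04],"roll":0,"jaw":0.6},{"xyz":[0.005,-0.05,0.075],"roll":0,"jaw":0.6},{"xyz":[0.005,-0.05,0.105],"roll":0,"jaw":0.6},{"xyz":[0.005,-0.05,0.12],"roll":0,"jaw":0.6},{"xyz":[0.005,-0.05,0.128],"roll":0,"jaw":0.6},{"xyz":[0.005,-0.05,0.132],"roll":0,"jaw":0.6}]';  python3 -m pendant '[{"xyz":[0,0,0],"roll":0,"jaw":0.5},{"xyz":[0,0,0],"roll":0,"jaw":0.27},{"xyz":[0,0,0],"roll":0,"jaw":0.27},{"xyz":[0,0,0],"roll":0,"jaw":0.27},{"xyz":[0,0,-0.02],"roll":0,"jaw":0.27},{"xyz":[0,0,-0.06],"roll":0,"jaw":0.27},{"xyz":[0,0,-0.1],"roll":0,"jaw":0.2},{"xyz":[0,0,-0.14],"roll":0,"jaw":0.1}]';  python3 wr.py w5 50 75 300
python3 - <<'E'
from h import *
im,D,T=grab('top','t5'); P=cloud('top',D)
for c,s,p in blobs(P,25,160,100,(300,105,430,190)): print('top',np.round((np.nanmin(p,0)+np.nanmax(p,0))/2))
go(664,-47,150,-45)
E
```

```text
time_s: 12.4
ee_pos: [477.1, 320.5, 23.9]
ee_rot: [-180.0, -0.1, 5.0]
force: [0.5, 0.5, -1.6]
gripper_width: 52.2
time_s: 13.4
ee_pos: [476.5, 320.3, 164.9]
ee_rot: [-180.0, -0.0, 5.0]
force: [0.4, -0.5, -0.4]
gripper_width: 80.0
[443. 163.] [  58   87 3357] circ [606.  360.   45.6] med [605.  360.7  62.6]
[318. 187.] [  54   54 1394] circ [477.2 321.7  27.4] med [477.  321.5  63.7]
top [754. -31.  47.]
top [663. -47.  48.]
top [ 649. -188.   47.]
shift [0.1515 0.384  0.0181] roll 50.0 q6 28
```

```bash
python3 -m pendant '[{"xyz":[0.01,0.02,0],"roll":8,"jaw":0.1},{"xyz":[0.03,0.07,0],"roll":18,"jaw":0},{"xyz":[0.05,0.12,0],"roll":28,"jaw":0},{"xyz":[0.07,0.18,0],"roll":38,"jaw":0},{"xyz":[0.09,0.24,0],"roll":48,"jaw":0},{"xyz":[0.115,0.3,0],"roll":50,"jaw":0},{"xyz":[0.13,0.35,0],"roll":50,"jaw":0},{"xyz":[0.145,0.365,0],"roll":50,"jaw":0}]';  python3 wr.py w6 50 66 200; python3 -c "
from h import *
go(664,-47,18,-45)"
```

```text
time_s: 14.5
ee_pos: [653.3, -34.1, 162.3]
ee_rot: [179.9, 0.0, -45.2]
force: [-0.4, 0.2, 0.2]
gripper_width: 91.0
[71. 15.] [ 30  35 488] circ [600.1 359.4  44.7] med [595.3 345.2  57.3]
[38. 99.] [ 30  40 801] circ [477.1 320.2  27.7] med [479.7 316.5  62.2]
[386. 115.] [  53   53 1325] circ [754.3 -30.3  27.3] med [753.9 -29.5  58.9]
[175. 156.] [ 32  53 310] circ [557.8 105.9  28.7] med [577.2  94.4  58.3]
[333. 189.] [  53   52 1296] circ [663.  -46.7  27.3] med [664.  -46.3  58.8]
[395. 292.] [ 23  20 224] circ [ 631.5 -188.8   19.9] med [ 629.  -187.6   58.6]
[575. 380.] [ 28  36 266] circ [ 739.3 -719.9   57.7] med [ 755.1 -734.7   58.6]
shift [0.0147 0.0025 0.144 ] roll -0.2 q6 41
```

```bash
python3 -m pendant '[{"xyz":[0.01,0.001,0.01],"roll":0,"jaw":0},{"xyz":[0.016,0.0017,0.04],"roll":0,"jaw":0},{"xyz":[0.016,0.0017,0.07],"roll":0,"jaw":0},{"xyz":[0.016,0.0017,0.095],"roll":0,"jaw":0},{"xyz":[0.016,0.0017,0.115],"roll":0,"jaw":0},{"xyz":[0.016,0.0017,0.13],"roll":0,"jaw":0},{"xyz":[0.016,0.0017,0.14],"roll":0,"jaw":0},{"xyz":[0.016,0.0017,0.145],"roll":0,"jaw":0}]' 20; python3 -m pendant '[{"xyz":[0,0,0],"roll":0,"jaw":0.2},{"xyz":[0,0,0],"roll":0,"jaw":0.6},{"xyz":[0,0,0],"roll":0,"jaw":0.6},{"xyz":[0,0,0],"roll":0,"jaw":0.6},{"xyz":[0,0,0],"roll":0,"jaw":0.6},{"xyz":[0,0,-0.01],"roll":0,"jaw":0.6},{"xyz":[0,0,-0.05],"roll":0,"jaw":0.6},{"xyz":[0,0,-0.1],"roll":0,"jaw":0.6}]' 20; python3 -c "
from h import *
print(env.state()['ee_pos']);go(441.5,-94.3,118,-15)"
```

```text
time_s: 15.55
ee_pos: [663.1, -42.7, 18.0]
ee_rot: [180.0, 0.0, -44.9]
force: [-0.5, -0.4, -0.2]
gripper_width: 91.3
time_s: 16.55
ee_pos: [661.6, -42.6, 118.2]
ee_rot: [179.8, 0.2, -45.0]
force: [1.0, 0.1, -1.6]
gripper_width: 53.8
[661.60899869 -42.57166587 118.189647  ]
shift [-0.1192  0.1921  0.0012] roll -30.0 q6 40
```

```bash
cat > held.py <<'E'
from h import *
im,D,T=grab('wrist'); P=cloud('wrist',D,T); z=T[2,3]
# sleeve top ring: about 42 above TCP
for c,s,p in blobs(P,z+35,z+50,300):
    (cx,cy),r=cv2.minEnclosingCircle(p[:,:2].astype(np.float32)); d=T[:3,:3].T@(np.array([cx,cy,z])-T[:3,3])
    print(np.round(c),s[2:],'r',round(r,1),'tool off',np.round(d,1),'top rel',round(np.median(p[:,2])-z,1))
print('tcp',T[:3,3])
E
python3 held.py;python3 -c "
from h import *
go(441.5,-94.3,118,-15)"
```

```text
[317. 229.] [ 139   52 2800] r 36.4 tool off [ -0.6 -17.4  -0. ] top rel 39.9
tcp [661.60899869 -42.57166587 118.189647  ]
shift [-0.1229  0.1953  0.0069] roll -30.0 q6 40
```

```bash
python3 -m pendant '[{"xyz":[-0.01,0.02,-0.02],"roll":0,"jaw":0.6},{"xyz":[-0.035,0.055,-0.02],"roll":0,"jaw":0.6},{"xyz":[-0.06,0.095,-0.02],"roll":0,"jaw":0.6},{"xyz":[-0.085,0.135,-0.01],"roll":0,"jaw":0.6},{"xyz":[-0.105,0.165,0],"roll":0,"jaw":0.6},{"xyz":[-0.117,0.187,0],"roll":0,"jaw":0.6},{"xyz":[-0.121,0.193,0],"roll":0,"jaw":0.6},{"xyz":[-0.121,0.193,0],"roll":0,"jaw":0.6}]'
python3 - <<'E'
from h import *
im,D,T=grab('wrist','w7'); P=cloud('wrist',D,T); Q=(P-T[:3,3])@T[:3,:3]
m=(np.abs(Q[...,0])<22)&(Q[...,2]<-36)&(Q[...,2]>-46); m[:150]=0
q=Q[m]; n,l,st,c=cv2.connectedComponentsWithStats(m.astype(np.uint8)); i=1+st[1:,4].argmax(); q=Q[l==i]
print(st[i],q.min(0),q.max(0)); go(441.5,-94.3,62,-45)
print(env.state()['ee_pos'],env.state()['qvel'].round(1))
cv2.imwrite('pics/w7c.png',cv2.resize(im[150:300,200:440],None,fx=3,fy=3))
E
```

```text
time_s: 17.6
ee_pos: [441.7, -94.0, 118.9]
ee_rot: [-179.9, -0.1, -45.0]
force: [-0.4, 0.3, -1.2]
gripper_width: 53.8
[ 279  205   79   52 1779] [-21.99441588 -23.97624659 -42.13020655] [ 21.99639649   7.18694016 -36.04707243]
shift [-0.0004  0.0009  0.0568] roll 0.0 q6 31
[442.32336049 -93.97662237 118.84371842] [ 0.4  0.5 -0.6  0.  -0.  -0.1]
```

View pics/w7c.png

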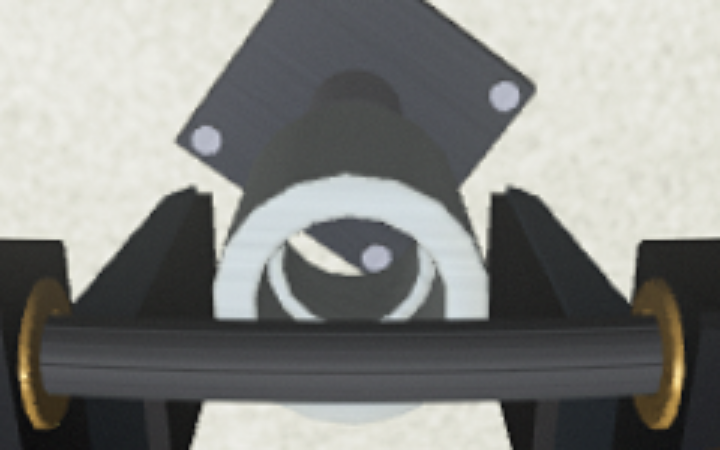

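```bash
python3 -m pendant '[{"xyz":[0,-0.002,0.01],"roll":0,"jaw":0.6},{"xyz":[0,-0.002,0.02],"roll":0,"jaw":0.6},{"xyz":[0,-0.002,0.03],"roll":0,"jaw":0.6},{"xyz":[0,-0.002,0.038],"roll":0,"jaw":0.6},{"xyz":[0,-0.002,0.045],"roll":0,"jaw":0.6},{"xyz":[0,-0.002,0.05],"roll":0,"jaw":0.6},{"xyz":[0,-0.002,0.054],"roll":0,"jaw":0.6},{"xyz":[0,-0.002,0.056],"roll":0,"jaw":0.6}]' 20;  python3 -m pendant '[{"xyz":[0,0,0.001],"roll":0,"jaw":0.6},{"xyz":[0,0,0.003],"roll":0,"jaw":0.6},{"xyz":[0,0,0.005],"roll":0,"jaw":0.6},{"xyz":[0,0,0.007],"roll":0,"jaw":0.6},{"xyz":[0,0,0.009],"roll":0,"jaw":0.6},{"xyz":[0,0,0.01],"roll":0,"jaw":0.6},{"xyz":[0,0,0.01],"roll":0,"jaw":0.6},{"xyz":[0,0,0.01],"roll":0,"jaw":0.6}]' 20
```

```text
time_s: 18.65
ee_pos: [442.7, -92.7, 62.3]
ee_rot: [-180.0, -0.0, -45.0]
force: [-1.0, 0.7, -1.9]
gripper_width: 53.5
time_s: 19.65
ee_pos: [444.6, -92.8, 55.3]
ee_rot: [-179.8, -0.2, -45.0]
force: [-2.4, 1.9, 19.5]
gripper_width: 54.0
```

```bash
python3 -m pendant '[{"xyz":[0,0,-0.003],"roll":0,"jaw":0.5},{"xyz":[0,0,-0.003],"roll":0,"jaw":0.2},{"xyz":[0,0,-0.003],"roll":0,"jaw":0.2},{"xyz":[0,0,-0.003],"roll":0,"jaw":0.2},{"xyz":[0,0,-0.003],"roll":0,"jaw":0.2},{"xyz":[0,0,-0.003],"roll":0,"jaw":0.2},{"xyz":[0,0,-0.003],"roll":0,"jaw":0.2},{"xyz":[0,0,-0.003],"roll":0,"jaw":0.2}]' 20; python3 wr.py w8 70 104 300; python3 -c "
from h import *
print(env.state()['ee_pos']);go(475.8,404,60,5)"
```

```text
time_s: 20.65
ee_pos: [442.6, -92.6, 55.4]
ee_rot: [180.0, -0.0, -45.0]
force: [0.3, -0.8, -0.5]
gripper_width: 73.2
[102.  41.] [ 105   97 5288] circ [440.7  97.   39.7] med [437.   90.6  96.7]
[318. 227.] [  93   63 3607] circ [442.8 -91.9  26.8] med [452.9 -82.4  95.6]
[249. 230.] [ 26  45 439] circ [415.7 -60.3  14.6] med [423.5 -57.5  95. ]
[384. 230.] [ 25  45 435] circ [ 474.  -118.3   14.4] med [ 477.  -110.3   95.6]
[ 37. 367.] [  73   79 1559] circ [50.8 27.  69. ] med [60.7 14.7 88.7]
[442.60983609 -92.66340773  55.46288973]
shift [-0.3275 -0.3749 -0.0046] roll -50.0 q6 32
```

```bash
python3 -m pendant '[{"xyz":[0,0,0],"roll":0,"jaw":0.6},{"xyz":[0,0,0],"roll":0,"jaw":0.6},{"xyz":[0,0,0],"roll":0,"jaw":0.6},{"xyz":[0,0,0],"roll":0,"jaw":0.6},{"xyz":[0,0,-0.01],"roll":0,"jaw":0.6},{"xyz":[0,0,-0.04],"roll":0,"jaw":0.6},{"xyz":[0,0,-0.08],"roll":0,"jaw":0.6},{"xyz":[0,0,-0.1],"roll":0,"jaw":0.6}]' 25;  python3 -m pendant '[{"xyz":[-0.02,-0.02,-0.01],"roll":-4,"jaw":0.6},{"xyz":[-0.05,-0.06,-0.02],"roll":-12,"jaw":0.6},{"xyz":[-0.09,-0.1,-0.02],"roll":-20,"jaw":0.6},{"xyz":[-0.13,-0.15,-0.02],"roll":-28,"jaw":0.6},{"xyz":[-0.17,-0.19,-0.02],"roll":-36,"jaw":0.6},{"xyz":[-0.21,-0.24,-0.02],"roll":-44,"jaw":0.6},{"xyz":[-0.25,-0.28,-0.02],"roll":-50,"jaw":0.6},{"xyz":[-0.27,-0.31,-0.02],"roll":-50,"jaw":0.6}]'; python3 -c "
from h import *
env.grab_frame('top')
print(env.state()['ee_pos']);go(476,411,24,5)"
```

```text
time_s: 21.7
ee_pos: [443.2, -92.6, 157.9]
ee_rot: [-179.9, -0.1, -45.0]
force: [-0.4, 0.3, -2.2]
gripper_width: 53.6
time_s: 22.7
ee_pos: [469.5, 320.1, 175.6]
ee_rot: [-180.0, 0.1, 5.2]
force: [-1.0, 0.1, -2.1]
gripper_width: 54.0
[470.98279363 324.19765978 175.36493182]
shift [ 0.0127 -0.0853  0.1518] roll 0.2 q6 28
```

```bash
python3 -m pendant '[{"xyz":[0.006,-0.03,0],"roll":0,"jaw":0.6},{"xyz":[0.012,-0.07,0.01],"roll":0,"jaw":0.6},{"xyz":[0.0127,-0.085,0.04],"roll":0,"jaw":0.6},{"xyz":[0.0127,-0.085,0.08],"roll":0,"jaw":0.6},{"xyz":[0.0127,-0.085,0.115],"roll":0,"jaw":0.6},{"xyz":[0.0127,-0.085,0.135],"roll":0,"jaw":0.6},{"xyz":[0.0127,-0.085,0.147],"roll":0,"jaw":0.6},{"xyz":[0.0127,-0.085,0.152],"roll":0,"jaw":0.6}]';  python3 -m pendant '[{"xyz":[0,0,0],"roll":0,"jaw":0.5},{"xyz":[0,0,0],"roll":0,"jaw":0.27},{"xyz":[0,0,0],"roll":0,"jaw":0.27},{"xyz":[0,0,0],"roll":0,"jaw":0.27},{"xyz":[0,0,-0.02],"roll":0,"jaw":0.27},{"xyz":[0,0,-0.06],"roll":0,"jaw":0.27},{"xyz":[0,0,-0.1],"roll":0,"jaw":0.2},{"xyz":[0,0,-0.14],"roll":0,"jaw":0.1}]';  python3 wr.py w9 50 75 300
python3 - <<'E'
from h import *
im,D,T=grab('top','t9'); P=cloud('top',D)
for c,s,p in blobs(P,25,160,100,(300,105,430,190)): print('top',np.round((np.nanmin(p,0)+np.nanmax(p,0))/2))
go(648,-188,180,-20)
E
```

```text
time_s: 23.75
ee_pos: [475.6, 403.5, 23.7]
ee_rot: [-180.0, 0.0, 5.0]
force: [-2.6, 1.9, 11.5]
gripper_width: 53.7
time_s: 24.75
ee_pos: [475.7, 403.2, 164.8]
ee_rot: [180.0, -0.0, 5.0]
force: [0.8, 0.6, 0.1]
gripper_width: 80.2
[319. 189.] [  52   54 1368] circ [477.6 403.4  27.1] med [477.5 402.5  63.7]
[435. 222.] [  47   57 1600] circ [607.  374.5  32.6] med [607.8 380.1  63.5]
[312. 246.] [ 49  21 594] circ [477.1 327.   26.7] med [475.6 341.4  63.3]
top [753. -31.  48.]
top [ 649. -188.   46.]
shift [ 0.1171  0.6058 -0.0136] roll 25.0 q6 34
```

```bash
python3 -m pendant '[{"xyz":[0.01,0.03,-0.01],"roll":8,"jaw":0.1},{"xyz":[0.02,0.09,-0.015],"roll":16,"jaw":0},{"xyz":[0.03,0.15,-0.015],"roll":25,"jaw":0},{"xyz":[0.04,0.21,-0.015],"roll":25,"jaw":0},{"xyz":[0.055,0.27,-0.015],"roll":25,"jaw":0},{"xyz":[0.065,0.33,-0.015],"roll":25,"jaw":0},{"xyz":[0.075,0.385,-0.015],"roll":25,"jaw":0},{"xyz":[0.085,0.42,-0.015],"roll":25,"jaw":0}]'; python3 -c "
from h import *
env.grab_frame('top')
go(649,-188,160,-20)"
```

```text
time_s: 25.85
ee_pos: [597.2, -10.3, 177.6]
ee_rot: [180.0, 0.1, -20.1]
force: [-0.2, 0.9, -0.1]
gripper_width: 91.2
shift [0.107  0.146  0.0182] roll -0.2 q6 18
```

```bash
python3 -m pendant '[{"xyz":[0.02,0.03,0],"roll":0,"jaw":0},{"xyz":[0.05,0.07,0],"roll":0,"jaw":0},{"xyz":[0.08,0.11,0],"roll":0,"jaw":0},{"xyz":[0.1,0.135,0.01],"roll":0,"jaw":0},{"xyz":[0.107,0.146,0.018],"roll":0,"jaw":0},{"xyz":[0.107,0.146,0.018],"roll":0,"jaw":0},{"xyz":[0.107,0.146,0.018],"roll":0,"jaw":0},{"xyz":[0.107,0.146,0.018],"roll":0,"jaw":0}]'; python3 wr.py w10 50 66 500; python3 -c "
from h import *
go(649,-188,18,-20); print(tcp()[:3,3])"
```

```text
time_s: 26.9
ee_pos: [648.2, -180.1, 161.2]
ee_rot: [-180.0, -0.0, -19.9]
force: [0.4, 0.2, 0.2]
gripper_width: 91.1
[367.  21.] [  54   43 1102] circ [753.9 -31.2  26.9] med [749.4 -36.7  58.7]
[320. 196.] [  52   53 1282] circ [ 647.8 -189.    27.4] med [ 648.1 -187.8   58.8]
shift [0.0032 0.007  0.1432] roll 0.1 q6 3
[ 648.21398768 -180.29561121  161.16921453]
```

```bash
python3 -m pendant '[{"xyz":[0.0026,0.0076,0.01],"roll":0,"jaw":0},{"xyz":[0.0026,0.0076,0.04],"roll":0,"jaw":0},{"xyz":[0.0026,0.0076,0.07],"roll":0,"jaw":0},{"xyz":[0.0026,0.0076,0.1],"roll":0,"jaw":0},{"xyz":[0.0026,0.0076,0.125],"roll":0,"jaw":0},{"xyz":[0.0026,0.0076,0.138],"roll":0,"jaw":0},{"xyz":[0.0026,0.0076,0.143],"roll":0,"jaw":0},{"xyz":[0.0026,0.0076,0.143],"roll":0,"jaw":0}]' 20; python3 -m pendant '[{"xyz":[0,0,0],"roll":0,"jaw":0.2},{"xyz":[0,0,0],"roll":0,"jaw":0.6},{"xyz":[0,0,0],"roll":0,"jaw":0.6},{"xyz":[0,0,0],"roll":0,"jaw":0.6},{"xyz":[0,0,0],"roll":0,"jaw":0.6},{"xyz":[0,0,-0.02],"roll":0,"jaw":0.6},{"xyz":[0,0,-0.06],"roll":0,"jaw":0.6},{"xyz":[0,0,-0.11],"roll":0,"jaw":0.6}]' 20; python3 -c "
from h import *
env.grab_frame('top');go(441.5,-94.3,118,-20)"
```

```text
time_s: 27.95
ee_pos: [648.3, -189.6, 17.8]
ee_rot: [180.0, -0.0, -20.0]
force: [0.0, -0.2, 0.2]
gripper_width: 91.1
time_s: 28.95
ee_pos: [646.6, -189.0, 126.7]
ee_rot: [180.0, 0.2, -20.0]
force: [1.0, -0.5, -2.1]
gripper_width: 52.2
shift [-0.23   -0.0187  0.0153] roll 0.0 q6 3
```

```bash
python3 -m pendant '[{"xyz":[-0.02,0,-0.01],"roll":0,"jaw":0.6},{"xyz":[-0.06,-0.004,-0.01],"roll":0,"jaw":0.6},{"xyz":[-0.11,-0.008,-0.01],"roll":0,"jaw":0.6},{"xyz":[-0.16,-0.013,0],"roll":0,"jaw":0.6},{"xyz":[-0.2,-0.016,0],"roll":0,"jaw":0.6},{"xyz":[-0.224,-0.018,0],"roll":0,"jaw":0.6},{"xyz":[-0.23,-0.018,0],"roll":0,"jaw":0.6},{"xyz":[-0.23,-0.018,0],"roll":0,"jaw":0.6}]'
python3 - <<'E'
from h import *
im,D,T=grab('wrist','w11'); P=cloud('wrist',D,T); Q=(P-T[:3,3])@T[:3,:3]
m=(np.abs(Q[...,0])<22)&(Q[...,2]<-36)&(Q[...,2]>-46); m[:150]=0
n,l,st,c=cv2.connectedComponentsWithStats(m.astype(np.uint8)); i=1+st[1:,4].argmax(); q=Q[l==i]
print(st[i],'yoff',q.min(0)[1]+27); go(441.5,-94.3,62,-20)
print(env.state()['ee_pos'],env.state()['qvel'].round(1))
E
```

```text
time_s: 30.0
ee_pos: [438.5, -94.2, 127.6]
ee_rot: [180.0, -0.1, -20.0]
force: [0.2, 0.2, -1.8]
gripper_width: 52.8
[ 278  201   80   56 1962] yoff -0.11755387410764584
shift [ 0.0022 -0.001   0.0656] roll 0.0 q6 6
[439.0051198  -94.40973824 127.56157782] [-0.1  0.6 -0.6  0.1  0.1  0. ]
```

```bash
python3 -m pendant '[{"xyz":[0.0022,-0.0005,0.005],"roll":0,"jaw":0.6},{"xyz":[0.0022,-0.0005,0.02],"roll":0,"jaw":0.6},{"xyz":[0.0022,-0.0005,0.035],"roll":0,"jaw":0.6},{"xyz":[0.0022,-0.0005,0.045],"roll":0,"jaw":0.6},{"xyz":[0.0022,-0.0005,0.055],"roll":0,"jaw":0.6},{"xyz":[0.0022,-0.0005,0.061],"roll":0,"jaw":0.6},{"xyz":[0.0022,-0.0005,0.065],"roll":0,"jaw":0.6},{"xyz":[0.0022,-0.0005,0.066],"roll":0,"jaw":0.6}]' 20;  python3 -m pendant '[{"xyz":[0,0,0.001],"roll":0,"jaw":0.6},{"xyz":[0,0,0.003],"roll":0,"jaw":0.6},{"xyz":[0,0,0.005],"roll":0,"jaw":0.6},{"xyz":[0,0,0.007],"roll":0,"jaw":0.6},{"xyz":[0,0,0.009],"roll":0,"jaw":0.6},{"xyz":[0,0,0.01],"roll":0,"jaw":0.6},{"xyz":[0,0,0.01],"roll":0,"jaw":0.6},{"xyz":[0,0,0.01],"roll":0,"jaw":0.6}]' 20
```

```text
time_s: 31.05
ee_pos: [440.4, -94.3, 61.5]
ee_rot: [180.0, -0.0, -20.0]
force: [0.5, -0.5, -1.9]
gripper_width: 52.3
time_s: 32.05
ee_pos: [440.3, -94.3, 51.4]
ee_rot: [180.0, -0.0, -20.0]
force: [1.8, 0.1, -3.1]
gripper_width: 52.5
```

```bash
python3 -m pendant '[{"xyz":[0,0,0.003],"roll":0,"jaw":0.6},{"xyz":[0,0,0.006],"roll":0,"jaw":0.6},{"xyz":[0,0,0.009],"roll":0,"jaw":0.6},{"xyz":[0,0,0.012],"roll":0,"jaw":0.6},{"xyz":[0,0,0.015],"roll":0,"jaw":0.6},{"xyz":[0,0,0.0175],"roll":0,"jaw":0.6},{"xyz":[0,0,0.018],"roll":0,"jaw":0.6},{"xyz":[0,0,0.018],"roll":0,"jaw":0.6}]' 20;  python3 -m pendant '[{"xyz":[0,0,0],"roll":0,"jaw":0.5},{"xyz":[0,0,0],"roll":0,"jaw":0.2},{"xyz":[0,0,0],"roll":0,"jaw":0.2},{"xyz":[0,0,0],"roll":0,"jaw":0.2},{"xyz":[0,0,0],"roll":0,"jaw":0.2},{"xyz":[0,0,0],"roll":0,"jaw":0.2},{"xyz":[0,0,0],"roll":0,"jaw":0.2},{"xyz":[0,0,0],"roll":0,"jaw":0.2}]' 20; python3 wr.py w12 50 110 600; python3 -c "
from h import *
go(440,-367,130,-2.5)"
```

```text
time_s: 33.05
ee_pos: [440.4, -94.3, 33.4]
ee_rot: [180.0, -0.0, -20.0]
force: [3.2, -0.8, -2.7]
gripper_width: 52.6
time_s: 34.05
ee_pos: [440.2, -94.3, 33.5]
ee_rot: [180.0, -0.0, -20.0]
force: [-0.4, 0.0, -0.4]
gripper_width: 73.2
[625.  37.] [  35   69 1459] circ [771.8 -17.9  49.8] med [750.6 -23.4  56.2]
[318. 228.] [  94   65 4872] circ [440.5 -93.7  27. ] med [444.5 -85.2  67.3]
[240. 235.] [  46   45 1215] circ [401.8 -75.5  14.9] med [407.7 -65.8  88.2]
[393. 235.] [  47   45 1201] circ [ 481.  -104.4   14.9] med [480.4 -92.2  88.5]
[619. 341.] [  62   72 2272] circ [ 737.6 -383.4   60.6] med [ 727.  -354.2   72. ]
shift [ 0.093   0.2564 -0.0966] roll -17.5 q6 6
```

```bash
python3 -m pendant '[{"xyz":[0,0,0],"roll":0,"jaw":0.6},{"xyz":[0,0,0],"roll":0,"jaw":0.6},{"xyz":[0,0,0],"roll":0,"jaw":0.6},{"xyz":[0,0,0],"roll":0,"jaw":0.6},{"xyz":[0,0,-0.01],"roll":0,"jaw":0.6},{"xyz":[0,0,-0.04],"roll":0,"jaw":0.6},{"xyz":[0,0,-0.08],"roll":0,"jaw":0.6},{"xyz":[0,0,-0.1],"roll":0,"jaw":0.6}]' 25;  python3 -m pendant '[{"xyz":[0.015,0.03,0],"roll":-5,"jaw":0.6},{"xyz":[0.03,0.08,0],"roll":-10,"jaw":0.6},{"xyz":[0.05,0.13,0],"roll":-17.5,"jaw":0.6},{"xyz":[0.07,0.18,0],"roll":-17.5,"jaw":0.6},{"xyz":[0.085,0.22,0],"roll":-17.5,"jaw":0.6},{"xyz":[0.093,0.25,0],"roll":-17.5,"jaw":0.6},{"xyz":[0.093,0.256,0],"roll":-17.5,"jaw":0.6},{"xyz":[0.093,0.256,0],"roll":-17.5,"jaw":0.6}]'; python3 wr.py w13 22 40 300;python3 -c "
from h import *
go(440,-367,24,-2.5);print(env.state()['ee_pos'])"
```

```text
time_s: 35.1
ee_pos: [440.3, -94.3, 135.7]
ee_rot: [-180.0, -0.1, -20.0]
force: [-0.3, 0.1, -2.2]
gripper_width: 52.4
time_s: 36.1
ee_pos: [439.4, -365.8, 133.3]
ee_rot: [-179.9, 0.1, -2.5]
force: [-0.3, 0.2, -2.2]
gripper_width: 52.3
[319. 130.] [ 135  138 2557] circ [ 442.9 -327.1   92.7] med [ 442.5 -297.2   33.5]
[162. 157.] [  85   94 3229] circ [ 271.6 -322.6   50.6] med [ 275.2 -321.8   38.4]
[541. 179.] [ 50  54 609] circ [ 717.5 -359.3   50.7] med [ 711.9 -363.7   30.1]
shift [0.0005 0.0018 0.1094] roll 0.0 q6 -38
[ 439.7057448  -365.37861766  133.40872626]
```

View pics/w13.png

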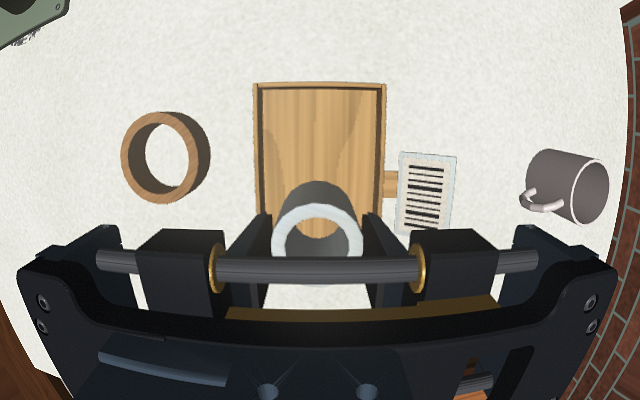

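```bash
python3 -m pendant '[{"xyz":[0.002,0.002,0.02],"roll":0,"jaw":0.6},{"xyz":[0.002,0.002,0.04],"roll":0,"jaw":0.6},{"xyz":[0.002,0.002,0.06],"roll":0,"jaw":0.6},{"xyz":[0.002,0.002,0.08],"roll":0,"jaw":0.6},{"xyz":[0.002,0.002,0.095],"roll":0,"jaw":0.6},{"xyz":[0.002,0.002,0.104],"roll":0,"jaw":0.6},{"xyz":[0.002,0.002,0.109],"roll":0,"jaw":0.6},{"xyz":[0.002,0.002,0.1095],"roll":0,"jaw":0.6}]';  python3 -m pendant '[{"xyz":[0,0,0],"roll":0,"jaw":0.5},{"xyz":[0,0,0],"roll":0,"jaw":0.27},{"xyz":[0,0,0],"roll":0,"jaw":0.27},{"xyz":[0,0,0],"roll":0,"jaw":0.27},{"xyz":[0,0,-0.02],"roll":0,"jaw":0.27},{"xyz":[0,0,-0.06],"roll":0,"jaw":0.27},{"xyz":[0,0,-0.1],"roll":0,"jaw":0.2},{"xyz":[0,0,-0.14],"roll":0,"jaw":0.1}]';  python3 wr.py w14 50 75 300; python3 -c "
from h import *
go(485,103,220,90)"
```

```text
time_s: 37.15
ee_pos: [442.2, -368.7, 24.1]
ee_rot: [180.0, -0.0, -2.5]
force: [0.4, 0.2, -2.1]
gripper_width: 51.7
time_s: 38.15
ee_pos: [442.0, -368.7, 165.4]
ee_rot: [180.0, -0.0, -2.5]
force: [0.2, -0.2, -0.3]
gripper_width: 80.1
[417. 185.] [  50   83 3234] circ [ 546.4 -371.1   45.9] med [ 546.2 -367.4   63. ]
[539. 177.] [ 57  63 863] circ [ 714.1 -358.8   49.6] med [ 711.6 -363.4   63.9]
[572. 184.] [ 28  55 695] circ [ 755.3 -368.3   35.4] med [ 780.2 -375.1   63.5]
[317. 188.] [  53   54 1393] circ [ 442.2 -368.4   27.4] med [ 442.3 -368.2   63.7]
shift [ 0.0205 -0.4748 -0.0518] roll 87.5 q6 -39
```

```bash
python3 - <<'E'
from h import *
f=np.load('pics/w14.npz'); P=cloud('wrist',f['D'],f['T'])
q=P[130:240,385:450].reshape(-1,3); q=q[(q[:,2]>35)&(q[:,2]<85)&(q[:,0]>508)&(q[:,0]<580)]; c=q.mean(0);u,s,v=np.linalg.svd(q-c,full_matrices=False);print('traylab',c,v[2],v[0],len(q),q.min(0),q.max(0),s/np.sqrt(len(q)))
f=np.load('pics/w5.npz'); P=cloud('wrist',f['D'],f['T'])
q=P[100:230,405:480].reshape(-1,3); q=q[(q[:,2]>35)&(q[:,2]<85)&(q[:,0]>560)]; c=q.mean(0);u,s,v=np.linalg.svd(q-c,full_matrices=False);print('panlab',c,v[2],v[0],len(q),q.min(0),q.max(0),s/np.sqrt(len(q)))
E
python3 -m pendant '[{"xyz":[0,-0.03,-0.02],"roll":-10,"jaw":0},{"xyz":[0.003,-0.08,-0.04],"roll":-20,"jaw":0},{"xyz":[0.006,-0.14,-0.05],"roll":-30,"jaw":0},{"xyz":[0.009,-0.2,-0.05],"roll":-40,"jaw":0},{"xyz":[0.012,-0.26,-0.05],"roll":-50,"jaw":0},{"xyz":[0.015,-0.32,-0.05],"roll":-60,"jaw":0},{"xyz":[0.018,-0.38,-0.05],"roll":-70,"jaw":0},{"xyz":[0.02,-0.42,-0.05],"roll":-80,"jaw":0}]'; python3 -c "
from h import *
env.grab_frame('top')
go(485,103,220,92)"
```

```text
traylab [ 542.44620413 -367.42561804   60.49076762] [-0.51936921  0.02566716  0.8541644 ] [-0.03562967  0.99802922 -0.05165461] 3771 [ 516.42319258 -413.5430764    43.39458934] [ 568.85122517 -328.29541902   75.09259776] [23.1163939  15.97953187  0.84464794]
panlab [600.97655161 360.31987267  59.93712546] [ 0.52227492 -0.03129073 -0.85220291] [ 0.05512119  0.99847552 -0.00288032] 4012 [567.08074638 316.65538138  35.04605924] [627.88326393 402.66823952  75.05937226] [24.11364229 16.14850294  0.87549203]
time_s: 39.2
ee_pos: [479.9, 52.5, 214.0]
ee_rot: [180.0, -0.0, 78.0]
force: [0.2, 0.9, 0.3]
gripper_width: 91.1
shift [ 0.0467 -0.005  -0.0058] roll -13.7 q6 -73
```

```bash
python3 -m pendant '[{"xyz":[0.01,-0.002,0],"roll":-4,"jaw":0},{"xyz":[0.025,-0.004,0],"roll":-9,"jaw":0},{"xyz":[0.04,-0.005,0],"roll":-13.7,"jaw":0},{"xyz":[0.0467,-0.005,0],"roll":-13.7,"jaw":0},{"xyz":[0.0467,-0.005,0],"roll":-13.7,"jaw":0},{"xyz":[0.0467,-0.005,0],"roll":-13.7,"jaw":0},{"xyz":[0.0467,-0.005,0],"roll":-13.7,"jaw":0},{"xyz":[0.0467,-0.005,0],"roll":-13.7,"jaw":0}]'; python3 wr.py w15 40 130 300
python3 - <<'E'
from h import *
f=np.load('pics/w15.npz'); P=cloud('wrist',f['D'],f['T']); print(f['T'][:3,3])
for lo,hi in((90,108),(75,88),(60,76)):
  for c,s,p in blobs(P,lo,hi,300): print(lo,np.round(c),s[:5],np.round(np.nanmin(p,0)),np.round(np.nanmax(p,0)),cv2.minAreaRect(p[:,:2].astype(np.float32)))
E
```

```text
time_s: 40.25
ee_pos: [485.3, 96.4, 214.0]
ee_rot: [180.0, 0.0, 91.2]
force: [0.5, -0.4, 0.1]
gripper_width: 91.1
[324. 184.] [  51  147 5609] circ [485.8 105.6  83.4] med [489.1 105.5  99. ]
[ 50. 143.] [ 30  36 809] circ [ 432.3 -321.9   28.2] med [ 431.6 -311.7   58. ]
[585. 153.] [ 22  51 798] circ [429.6 532.9  43. ] med [428.8 526.6  46.1]
[167. 142.] [ 28  26 553] circ [442.4 -93.2  16.4] med [441.5 -86.7  62.4]
[486. 177.] [  42   43 1205] circ [476.3 320.7  27.5] med [476.2 319.3  61.7]
[531. 179.] [  36   40 1053] circ [476.8 402.   27.4] med [476.2 396.7  59.3]
[627. 253.] [ 35 126 731] circ [629.1 762.2 148.1] med [618.2 767.3  44.5]
[ 40. 211.] [ 35  37 950] circ [ 543.1 -370.2   48. ] med [ 542.2 -365.    59.6]
[485.28383067  96.44220682 213.95083015]
90 [325. 186.] [ 304  110   41  147 4727] [406.  84.  90.] [566. 130. 106.] ((486.06414794921875, 105.874755859375), (159.9851531982422, 45.135826110839844), 1.276044487953186)
60 [ 45. 144.] [ 35 127  22  34 353] [ 406. -350.   60.] [ 458. -295.   66.] ((431.5298767089844, -322.54827880859375), (54.332366943359375, 51.57242202758789), 87.7143783569336)
60 [164. 143.] [154 132  20  23 330] [ 429. -105.   60.] [456. -80.  68.] ((441.97357177734375, -92.39732360839844), (26.77583885192871, 24.327112197875977), 7.548128128051758)
60 [489. 178.] [472 158  35  41 643] [450. 295.  60.] [503. 348.  67.] ((475.9541320800781, 320.992919921875), (52.172393798828125, 52.78572082519531), 48.973323822021484)
60 [534. 181.] [521 162  28  38 512] [450. 375.  60.] [503. 429.  67.] ((476.8695983886719, 401.8774108886719), (52.69893264770508, 53.0472412109375), 69.76901245117188)
60 [ 39. 219.] [ 23 208  31  22 462] [ 539. -414.   60.] [ 568. -327.   74.] ((553.6836547851562, -370.09039306640625), (86.33656311035156, 26.80693817138672), 87.8443603515625)
```

View pics/w15.png

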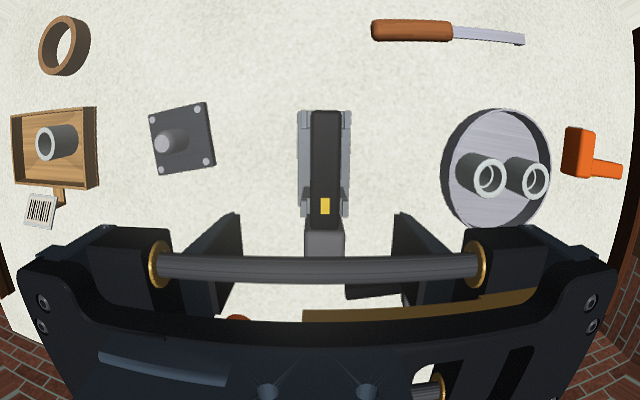

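Run:
```python
from h import *
f=np.load('pics/w15.npz'); P=cloud('wrist',f['D'],f['T']).reshape(-1,3)
q=P[(P[:,2]>95)&(P[:,2]<108)&(P[:,0]>400)&(P[:,0]<600)&(abs(P[:,1]-105)<40)]
X=[];Y=[]
for x in range(406,575,10):
    p=q[(q[:,0]>=x)&(q[:,0]<x+10)]
    if len(p)>20: a,b=np.percentile(p[:,1],[2,98]); print(x+5,round((a+b)/2,1),round(b-a,1),round(np.median(p[:,2]),1)); (x<525) and (X.append(x+5),Y.append((a+b)/2))
k=np.polyfit(X,Y,1); print('yaw',np.degrees(np.arctan(k[0])),'y at 466.5',np.polyval(k,466.5)); print(q[:,0].min())
go(466.5,np.polyval(k,466.5),150,90+np.degrees(np.arctan(k[0])))
```

```text
411 104.7 29.3 98.6
421 104.9 29.4 99.0
431 105.2 29.6 99.0
441 105.5 29.8 98.9
451 105.3 28.9 99.0
461 105.5 28.9 98.9
471 105.8 29.2 99.0
481 106.1 29.4 99.0
491 106.4 29.6 98.9
501 105.6 29.7 99.4
511 105.9 29.9 99.3
521 106.8 29.3 99.1
531 107.2 36.1 99.1
541 106.7 43.6 103.7
551 107.1 44.1 103.9
561 107.4 44.7 104.0
yaw 0.8273233937577159 y at 466.5 105.66096717104443
405.9280534850748
shift [ 0.0096 -0.0186  0.064 ] roll 0.4 q6 -81
```

```bash
python3 -m pendant '[{"xyz":[0.005,-0.01,0],"roll":0,"jaw":0},{"xyz":[0.0096,-0.0186,0.02],"roll":0.4,"jaw":0},{"xyz":[0.0096,-0.0186,0.05],"roll":0.4,"jaw":0},{"xyz":[0.0096,-0.0186,0.08],"roll":0.4,"jaw":0},{"xyz":[0.0096,-0.0186,0.11],"roll":0.4,"jaw":0},{"xyz":[0.0096,-0.0186,0.135],"roll":0.4,"jaw":0},{"xyz":[0.0096,-0.0186,0.146],"roll":0.4,"jaw":0},{"xyz":[0.0096,-0.0186,0.148],"roll":0.4,"jaw":0}]' 25; python3 -m pendant '[{"xyz":[0,0,0],"roll":0,"jaw":0.3},{"xyz":[0,0,0],"roll":0,"jaw":0.6},{"xyz":[0,0,0],"roll":0,"jaw":0.8},{"xyz":[0,0,0],"roll":0,"jaw":0.8},{"xyz":[0,0,0],"roll":0,"jaw":0.8},{"xyz":[0,0,0],"roll":0,"jaw":0.8},{"xyz":[0,0,0],"roll":0,"jaw":0.8},{"xyz":[0,0,0],"roll":0,"jaw":0.8}]' 25; python3 -c "
from h import *
print(env.state()['ee_pos'],env.state()['ee_rot'])"
```

```text
time_s: 41.3
ee_pos: [466.1, 106.0, 65.8]
ee_rot: [-180.0, 0.0, 90.8]
force: [-0.1, 0.1, -0.2]
gripper_width: 91.3
time_s: 42.3
ee_pos: [466.5, 105.7, 66.0]
ee_rot: [180.0, 0.0, 90.8]
force: [-0.6, -2.0, 1.4]
gripper_width: 31.8
[466.48928778 105.67797365  65.95702768] [1.79998839e+02 2.74185229e-02 9.08443519e+01]
```

```bash
python3 -m pendant '[{"xyz":[0,0,-0.01],"roll":0,"jaw":0.8},{"xyz":[0,0,-0.03],"roll":0,"jaw":0.8},{"xyz":[0,0,-0.055],"roll":0,"jaw":0.8},{"xyz":[0,0,-0.08],"roll":0,"jaw":0.8},{"xyz":[0,0,-0.1],"roll":0,"jaw":0.8},{"xyz":[0,0,-0.11],"roll":0,"jaw":0.8},{"xyz":[0,0,-0.11],"roll":0,"jaw":0.8},{"xyz":[0,0,-0.11],"roll":0,"jaw":0.8}]' 25
python3 - <<'E'
from h import *
import math
im,D,T=grab('wrist','w16'); P=cloud('wrist',D,T); Q=(P-T[:3,3])@T[:3,:3]
m=(abs(Q[...,0])<12)&(Q[...,2]<-20)&(Q[...,2]>-60)&(Q[...,1]<-18)&(Q[...,1]>-75); q=Q[m]
k=np.polyfit(q[:,1],q[:,2],1); print(len(q),'tilt',np.degrees(np.arctan(k[0])),'z0',k[1],'rear y',q[:,1].min())
a=math.radians(-60); print(env.state()['ee_pos']); go(441.5-111*math.cos(a),-94.3-111*math.sin(a),150,30)
E
```

```text
time_s: 43.3
ee_pos: [465.7, 105.8, 175.0]
ee_rot: [-179.9, 0.0, 90.8]
force: [-0.4, -0.2, -2.8]
gripper_width: 31.3
3339 tilt -1.7045514652291571 z0 -34.24734250430487 rear y -61.11447791727246
[465.75729602 105.82824004 174.97163758]
shift [-0.1028 -0.0812  0.0252] roll 60.8 q6 -79
```

```bash
python3 -m pendant '[{"xyz":[-0.01,-0.01,0],"roll":6,"jaw":0.8},{"xyz":[-0.03,-0.025,0],"roll":15,"jaw":0.8},{"xyz":[-0.05,-0.04,0.01],"roll":25,"jaw":0.8},{"xyz":[-0.07,-0.055,0.02],"roll":35,"jaw":0.8},{"xyz":[-0.09,-0.07,0.025],"roll":45,"jaw":0.8},{"xyz":[-0.1,-0.08,0.025],"roll":54,"jaw":0.8},{"xyz":[-0.1028,-0.0812,0.025],"roll":60.8,"jaw":0.8},{"xyz":[-0.1028,-0.0812,0.025],"roll":60.8,"jaw":0.8}]' 25
python3 - <<'E'
from h import *
import math
a=math.radians(-60); env.grab_frame('side'); print(env.state()['ee_pos']); go(441.5-111*math.cos(a),-94.3-111*math.sin(a),107,30)
im,D,T=grab('side','s17'); cv2.imwrite('pics/s17c.png',cv2.resize(im[150:330,200:440],None,fx=3,fy=3))
E
```

```text
time_s: 44.35
ee_pos: [386.3, 1.8, 150.5]
ee_rot: [-180.0, 0.0, 30.1]
force: [-0.0, 0.8, -3.1]
gripper_width: 31.8
[386.54089116   1.94631241 150.54930479]
shift [-0.0005 -0.0002  0.0435] roll 0.1 q6 -32
```

View pics/s17c.png

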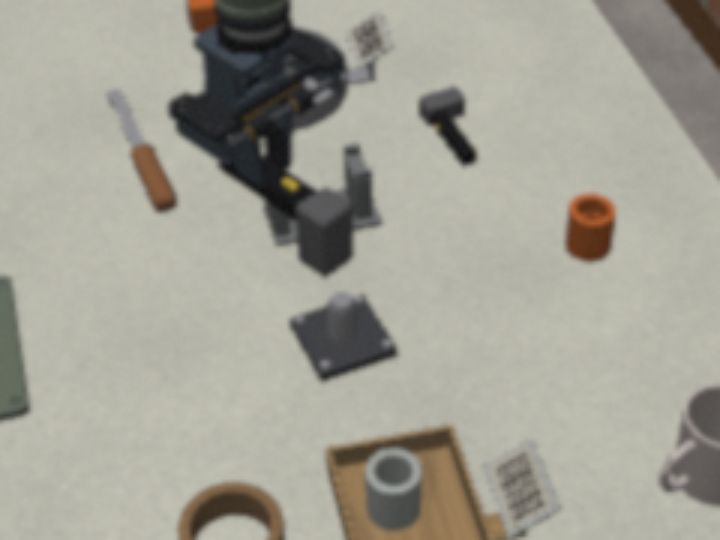

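```bash
python3 -m pendant '[{"xyz":[0,0,0.01],"roll":0,"jaw":0.8},{"xyz":[0,0,0.025],"roll":0,"jaw":0.8},{"xyz":[0,0,0.036],"roll":0,"jaw":0.8},{"xyz":[0,0,0.042],"roll":0,"jaw":0.8},{"xyz":[0,0,0.046],"roll":0,"jaw":0.8},{"xyz":[0,0,0.05],"roll":0,"jaw":0.8},{"xyz":[0,0,0.054],"roll":0,"jaw":0.8},{"xyz":[0,0,0.056],"roll":0,"jaw":0.8}]' 8
cat > tilt.py <<'E'
from h import *
import sys
im,D,T=grab('wrist',sys.argv[1] if len(sys.argv)>1 else None); P=cloud('wrist',D,T); Q=(P-T[:3,3])@T[:3,:3]
m=(abs(Q[...,0])<11)&(Q[...,2]<0)&(Q[...,2]>-60)&(Q[...,1]<-20)&(Q[...,1]>-48); q=Q[m]
k=np.polyfit(q[:,1],q[:,2],1); r=q[:,2]-np.polyval(k,q[:,1]); q=q[abs(r)<3]; k=np.polyfit(q[:,1],q[:,2],1)
print(len(q),'headup',round(-np.degrees(np.arctan(k[0])),2),'z0',round(k[1],1),'rms',r.std().round(2),'tcp',T[:3,3].round(1),env.state()['force'].round(1))
E
python3 tilt.py
```

```text
time_s: 45.45
ee_pos: [386.8, 2.1, 94.9]
ee_rot: [-180.0, -0.0, 30.0]
force: [-1.1, 2.4, -0.3]
gripper_width: 31.9
1903 headup 7.63 z0 -33.1 rms 0.65 tcp [386.8   2.1  94.9] [-0.6  1.9 -0.4]
```

```bash
python3 -m pendant '[{"xyz":[0,0,0.005],"roll":0,"jaw":0.8},{"xyz":[0,0,0.01],"roll":0,"jaw":0.8},{"xyz":[0,0,0.015],"roll":0,"jaw":0.8},{"xyz":[0,0,0.02],"roll":0,"jaw":0.8},{"xyz":[0,0,0.025],"roll":0,"jaw":0.8},{"xyz":[0,0,0.03],"roll":0,"jaw":0.8},{"xyz":[0,0,0.032],"roll":0,"jaw":0.8},{"xyz":[0,0,0.032],"roll":0,"jaw":0.8}]' 8; python3 tilt.py w18
```

```text
time_s: 46.5
ee_pos: [386.5, 2.0, 62.7]
ee_rot: [-180.0, 0.0, 30.0]
force: [-3.2, 2.7, -0.7]
gripper_width: 31.8
1719 headup 30.22 z0 -30.8 rms 0.73 tcp [386.5   2.   62.7] [-2.6  3.  -0.3]
```

```bash
python3 -m pendant '[{"xyz":[0,0,0.001],"roll":0,"jaw":0.8},{"xyz":[0,0,0.0025],"roll":0,"jaw":0.8},{"xyz":[0,0,0.0025],"roll":0,"jaw":0.8},{"xyz":[0,0,0.0025],"roll":0,"jaw":0.8},{"xyz":[0,0,0.0025],"roll":0,"jaw":0.8},{"xyz":[0,0,0.0025],"roll":0,"jaw":0.8},{"xyz":[0,0,0.0025],"roll":0,"jaw":0.8},{"xyz":[0,0,0.0025],"roll":0,"jaw":0.8}]' 8;  python3 -m pendant '[{"xyz":[0,0,0],"roll":0,"jaw":0.8},{"xyz":[0,0,0],"roll":0,"jaw":0.8},{"xyz":[0,0,0],"roll":0,"jaw":0.8},{"xyz":[0,0,-0.01],"roll":0,"jaw":0.8},{"xyz":[0,0,-0.04],"roll":0,"jaw":0.8},{"xyz":[0,0,-0.08],"roll":0,"jaw":0.8},{"xyz":[0,0,-0.12],"roll":0,"jaw":0.8},{"xyz":[0,0,-0.12],"roll":0,"jaw":0.8}]' 45; python3 tilt.py w19
python3 - <<'E'
from h import *
im,D,T=grab('side','s19'); cv2.imwrite('pics/s19c.png',cv2.resize(im[110:290,200:440],None,fx=3,fy=3))
E
```

```text
time_s: 47.55
ee_pos: [386.7, 2.1, 60.5]
ee_rot: [-180.0, 0.0, 30.0]
force: [-2.5, 4.4, -0.4]
gripper_width: 31.8
time_s: 48.55
ee_pos: [390.1, 1.2, 183.8]
ee_rot: [179.6, -0.5, 30.0]
force: [0.1, 0.4, -3.4]
gripper_width: 30.5
1713 headup 30.78 z0 -30.9 rms 0.73 tcp [390.1   1.2 183.8] [-0.  -0.1 -3.1]
```

View pics/s19c.png

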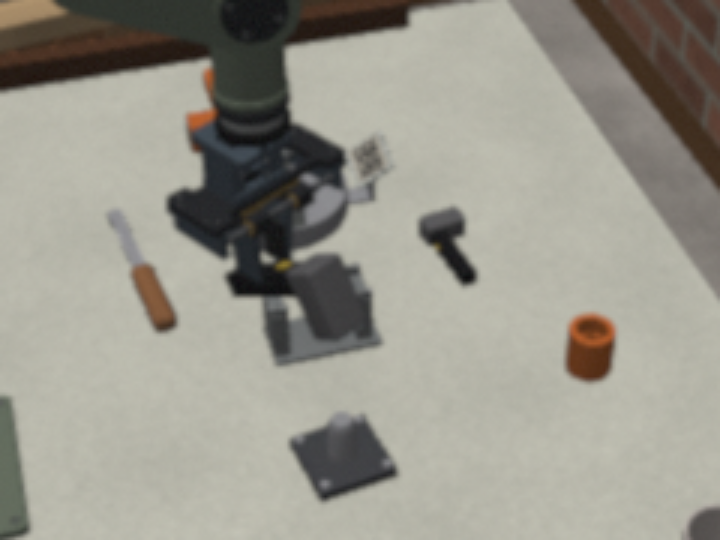

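Run:
```python
from h import *
im,D,T=grab('wrist'); P=cloud('wrist',D,T); Q=(P-T[:3,3])@T[:3,:3]
m=(abs(Q[...,0])<10)&(Q[...,1]<-25)&(Q[...,1]>-90); q=Q[m]
k=np.polyfit(q[(q[:,1]>-48)][:,1],q[q[:,1]>-48][:,2],1); print(k)
r=q[:,2]-np.polyval(k,q[:,1]); q=q[abs(r)<2.5]; print('rear corner y',np.percentile(q[:,1],[0,1,2]),len(q))
k=np.polyfit(q[:,1],q[:,2],1); th=-np.arctan(k[0]); yr=q[:,1].min(); zr=-np.polyval(k,yr) # up from tcp
c,s=np.cos(th),np.sin(th); 
g=np.array([yr,zr])+65*np.array([c,s])-15*np.array([-s,c]); w=g+85*np.array([c,s])-60*np.array([-s,c])
print('th',np.degrees(th),'rear',yr,zr,'grip (fwd,up) rel TCP',g,'window',w)
L={'tray':(np.array([542.5,-371,60]),-2.8),'pan':(np.array([602,359,60]),-3.2)}
t=np.radians(31.4)
for n,(l,az) in L.items():
    a=np.radians(az); f=np.array([np.cos(a),np.sin(a),0]); W=l+100*(-f*np.sin(t)+np.array([0,0,np.cos(t)])); tc=W-f*w[0]-np.array([0,0,w[1]]); print(n,'win',W,'tcp',tc,'yaw',90+az); go(*tc,90+az)
print(env.state()['ee_pos'],env.state()['ee_rot'])
```

```text
[  -9.79791923 -406.39230573]
rear corner y [-59.69976616 -40.97158137 -40.89558847] 1055
th 84.18031343528365 rear -59.69976615923961 -178.92264028320056 grip (fwd,up) rel TCP [ -38.18619895 -115.7786269 ] window [ 30.12339756 -37.30061071]
tray win [ 490.46123821 -368.45487994  145.35507973] tcp [ 460.37380385 -366.98335891  182.65569044] yaw 87.2
shift [-0.1201  0.3563 -0.0031] roll -57.2 q6 -31
pan win [549.9802745  361.90835418 145.35507973] tcp [519.90384643 363.58988756 182.65569044] yaw 86.8
shift [ 0.2971 -0.2463 -0.0036] roll -56.8 q6 -31
[385.98956876   1.63590033 179.45903511] [-1.79986811e+02  9.78512127e-02  3.00381364e+01]
```

```bash
cat > win.py <<'E'
from h import *
im,D,T=grab('wrist'); P=cloud('wrist',D,T); Q=(P-T[:3,3])@T[:3,:3]
m=(abs(Q[...,0])<10)&(Q[...,1]<-20)&(Q[...,1]>-48)&(Q[...,2]<0)&(Q[...,2]>-60); q=Q[m]
for _ in range(3): k=np.polyfit(q[:,1],q[:,2],1); q=q[abs(q[:,2]-np.polyval(k,q[:,1]))<2.5]
m=(abs(Q[...,0])<10)&(Q[...,1]<-20)&(Q[...,1]>-90)&(Q[...,2]<30); q=Q[m]; q=q[abs(q[:,2]-np.polyval(k,q[:,1]))<2.5]
th=-np.arctan(k[0]); yr=q[:,1].min(); zr=-np.polyval(k,yr); c,s=np.cos(th),np.sin(th)
g=np.array([yr,zr])+65*np.array([c,s])-15*np.array([-s,c]); w=g+85*np.array([c,s])-60*np.array([-s,c])
print('th',np.degrees(th),'rear',yr,zr,'grip',g,'window (fwd,up)',w)
L={'tray':(np.array([542.5,-371,60]),-2.8),'pan':(np.array([602,359,60]),-3.2)}
t=np.radians(31.4)
for n,(l,az) in L.items():
    a=np.radians(az); f=np.array([np.cos(a),np.sin(a),0]); W=l+100*(-f*np.sin(t)+np.array([0,0,np.cos(t)])); tc=W-f*w[0]-np.array([0,0,w[1]]); print(n,'win',W,'tcp',tc,'yaw',90+az); go(*tc,90+az)
tool=T[:3,:3]; Wn=T[:3,3]+tool[:,1]*w[0]+np.array([0,0,w[1]]); look=tool[:,1]*s-np.array([0,0,c]); print('window now',Wn,'look',look)
for n,(l,az) in L.items():
    d=l-Wn; r=np.dot(d,look); print(n,'along',r,'miss',np.linalg.norm(d-r*look))
print(env.state()['ee_pos'],env.state()['ee_rot'])
E
python3 win.py
```

```text
th 30.958571473426595 rear -52.30126501142591 -0.35057067814549825 grip [11.15507363 20.22351706] window (fwd,up) [114.91101882  12.49669116]
tray win [ 490.46123821 -368.45487994  145.35507973] tcp [ 375.68740737 -362.84150313  132.85838857] yaw 87.2
shift [-0.1911  0.3106  0.0465] roll -57.2 q6 -31
pan win [549.9802745  361.90835418 145.35507973] tcp [435.24842906 368.32286019 132.85838857] yaw 86.8
shift [ 0.2265 -0.2925  0.0459] roll -56.8 q6 -31
window now [443.5112632  -97.84171632 191.92927505] look [ 0.25750536 -0.44532798 -0.8576579 ]
tray along 260.28534179044 miss 184.62083124233345
pan along -49.48251418232091 miss 498.778853930298
[385.73876433   1.70691313 179.09723685] [-1.79949004e+02  1.47405783e-01  3.00402651e+01]
```

```bash
python3 -m pendant '[{"xyz":[-0.01,0.015,0],"roll":-4,"jaw":0.8},{"xyz":[-0.03,0.045,0],"roll":-10,"jaw":0.8},{"xyz":[-0.055,0.09,0],"roll":-18,"jaw":0.8},{"xyz":[-0.08,0.135,0],"roll":-26,"jaw":0.8},{"xyz":[-0.11,0.18,0],"roll":-35,"jaw":0.8},{"xyz":[-0.135,0.22,0],"roll":-44,"jaw":0.8},{"xyz":[-0.155,0.255,0],"roll":-52,"jaw":0.8},{"xyz":[-0.17,0.28,0],"roll":-57.2,"jaw":0.8}]' 45; python3 win.py
```

```text
time_s: 49.75
ee_pos: [378.8, -327.0, 178.5]
ee_rot: [-179.8, -0.1, 87.4]
force: [0.7, 1.1, -2.5]
gripper_width: 30.9
th 30.90433715189301 rear -52.002028325731104 -0.3592744210044714 grip [11.47375665 20.1547384 ] window (fwd,up) [115.22234139  12.32970398]
tray win [ 490.46123821 -368.45487994  145.35507973] tcp [ 375.37645647 -362.82629509  133.02537575] yaw 87.2
shift [-0.0323 -0.0022  0.0455] roll 0.2 q6 -130
pan win [549.9802745  361.90835418 145.35507973] tcp [434.93759191 368.34023868 133.02537575] yaw 86.8
shift [0.7008 0.0245 0.0436] roll 0.6 q6 -130
window now [ 493.87996088 -332.31542337  190.46630859] look [ 0.51305729 -0.02369199 -0.85952132]
tray along 137.99995405779953 miss 43.43664156234617
pan along 151.23171013819868 miss 695.5688836883614
[ 379.16530802 -330.51788228  178.45189205] [-1.79864731e+02  1.48568160e-01  8.74332706e+01]
```

```bash
python3 -m pendant '[{"xyz":[-0.01,0,0.01],"roll":0.2,"jaw":0.8},{"xyz":[-0.022,-0.001,0.025],"roll":0.2,"jaw":0.8},{"xyz":[-0.03,-0.002,0.038],"roll":0.2,"jaw":0.8},{"xyz":[-0.0323,-0.0022,0.0455],"roll":0.2,"jaw":0.8},{"xyz":[-0.0323,-0.0022,0.0455],"roll":0.2,"jaw":0.8},{"xyz":[-0.0323,-0.0022,0.0455],"roll":0.2,"jaw":0.8},{"xyz":[-0.0323,-0.0022,0.0455],"roll":0.2,"jaw":0.8},{"xyz":[-0.0323,-0.0022,0.0455],"roll":0.2,"jaw":0.8}]' 45; python3 win.py
python3 - <<'E'
from h import *
im,D,T=grab('side','s20'); cv2.imwrite('pics/s20c.png',cv2.resize(im[200:380,230:470],None,fx=3,fy=3))
E
```

```text
time_s: 50.8
ee_pos: [376.2, -357.7, 135.4]
ee_rot: [180.0, 0.0, 87.1]
force: [0.2, -0.4, -1.4]
gripper_width: 30.8
th 30.88363379671711 rear -51.9998768547925 -0.35983886431896295 grip [11.48331654 20.13123617] window (fwd,up) [115.229067    12.26871356]
tray win [ 490.46123821 -368.45487994  145.35507973] tcp [ 375.36973889 -362.82596655  133.08636616] yaw 87.2
shift [-0.0052 -0.0005  0.0022] roll -0.2 q6 -132
pan win [549.9802745  361.90835418 145.35507973] tcp [434.93087679 368.34061412 133.08636616] yaw 86.8
shift [0.7281 0.0213 0.0018] roll 0.2 q6 -132
window now [ 491.3095729  -363.63012667  147.71141783] look [ 0.51261594 -0.02641414 -0.85788076]
tray along 101.6816357329338 miss 4.800225614375589
pan along 112.8999605265392 miss 727.5893931825826
[ 376.17857306 -357.70747263  135.31682478] [1.79968409e+02 3.14852132e-02 8.70482016e+01]
```

View pics/s20c.png

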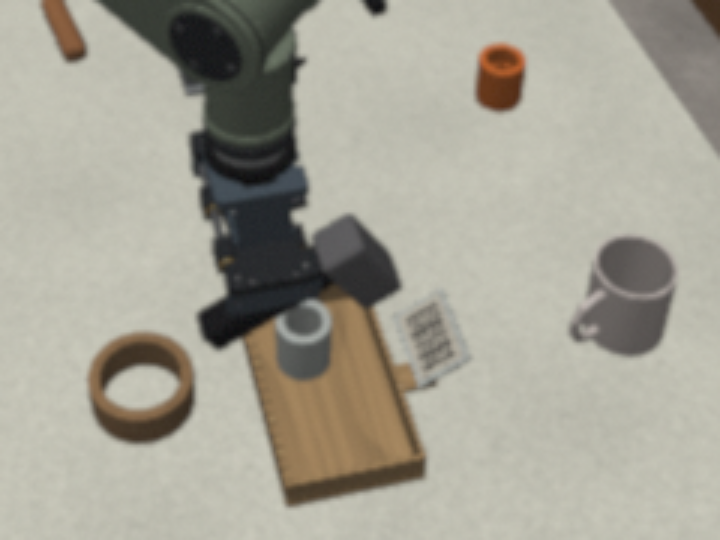

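```bash
python3 -m pendant '[{"xyz":[-0.005,0,0.002],"roll":0,"jaw":0.8},{"xyz":[-0.005,0,0.002],"roll":0,"jaw":0.8},{"xyz":[-0.005,0,0.002],"roll":0,"jaw":0.8},{"xyz":[-0.005,0,0.002],"roll":0,"jaw":0.8},{"xyz":[-0.005,0,0.002],"roll":0,"jaw":0.8},{"xyz":[-0.005,0,0.002],"roll":0,"jaw":0.8},{"xyz":[-0.005,0,0.002],"roll":0,"jaw":0.8},{"xyz":[-0.005,0,0.002],"roll":0,"jaw":0.8}]' 45;for i in 1; do python3 -m pendant '[{"xyz":[0,0,0],"roll":0,"jaw":0.8},{"xyz":[0,0,0],"roll":0,"jaw":0.8},{"xyz":[0,0,0],"roll":0,"jaw":0.8},{"xyz":[0,0,0],"roll":0,"jaw":0.8},{"xyz":[0,0,0],"roll":0,"jaw":0.8},{"xyz":[0,0,0],"roll":0,"jaw":0.8},{"xyz":[0,0,0],"roll":0,"jaw":0.8},{"xyz":[0,0,0],"roll":0,"jaw":0.8}]'; done;  python3 -m pendant '[{"xyz":[0,0,0],"roll":0,"jaw":0.8},{"xyz":[0,0,0],"roll":0,"jaw":0.8},{"xyz":[0,0,0],"roll":0,"jaw":0.8},{"xyz":[0,0,0],"roll":0,"jaw":0.8},{"xyz":[0,0,0],"roll":0,"jaw":0.8},{"xyz":[0,0,0],"roll":0,"jaw":0.8},{"xyz":[0,0,0],"roll":0,"jaw":0.8},{"xyz":[0,0,0],"roll":0,"jaw":0.8}]'; python3 win.py
```

```text
time_s: 51.9
ee_pos: [375.8, -362.7, 133.0]
ee_rot: [180.0, 0.0, 87.0]
force: [-0.0, -0.8, -3.0]
gripper_width: 30.8
time_s: 52.9
ee_pos: [375.8, -362.7, 133.0]
ee_rot: [180.0, 0.0, 87.0]
force: [-0.3, 0.1, -2.3]
gripper_width: 30.7
time_s: 53.9
ee_pos: [375.8, -362.7, 133.0]
ee_rot: [180.0, 0.0, 87.0]
force: [0.2, -0.3, -3.2]
gripper_width: 31.0
th 31.015792438420977 rear -51.980590840104114 -0.43522508665887827 grip [11.45516894 20.20222586] window (fwd,up) [115.21877912  12.57902426]
tray win [ 490.46123821 -368.45487994  145.35507973] tcp [ 375.38001449 -362.82646911  132.77605547] yaw 87.2
shift [-0.0002 -0.0004  0.0002] roll -0.2 q6 -132
pan win [549.9802745  361.90835418 145.35507973] tcp [434.94114863 368.34003983 132.77605547] yaw 86.8
shift [7.331e-01 2.130e-02 1.000e-04] roll 0.2 q6 -132
window now [ 490.83402936 -368.64533967  145.53613018] look [ 0.51458655 -0.02661392 -0.85701147]
tray along 99.95472551154708 miss 0.4030628640596795
pan along 111.14446246787644 miss 732.658623429589
[ 375.77466948 -362.69149614  132.95158062] [1.79999831e+02 3.57485612e-03 8.70401634e+01]
```

```bash
python3 -m pendant '[{"xyz":[0.005,0,-0.015],"roll":0,"jaw":0.8},{"xyz":[0.02,0.001,-0.035],"roll":0,"jaw":0.8},{"xyz":[0.05,0.002,-0.05],"roll":0,"jaw":0.8},{"xyz":[0.09,0.003,-0.055],"roll":0,"jaw":0.8},{"xyz":[0.14,0.004,-0.055],"roll":0,"jaw":0.8},{"xyz":[0.19,0.006,-0.055],"roll":0,"jaw":0.8},{"xyz":[0.24,0.008,-0.055],"roll":0,"jaw":0.8},{"xyz":[0.29,0.009,-0.055],"roll":0,"jaw":0.8}]' 45; python3 -m pendant '[{"xyz":[0.05,0.002,0],"roll":0,"jaw":0.8},{"xyz":[0.1,0.004,0],"roll":0,"jaw":0.8},{"xyz":[0.15,0.005,0],"roll":0,"jaw":0.8},{"xyz":[0.2,0.006,0],"roll":0,"jaw":0.8},{"xyz":[0.25,0.008,0],"roll":0,"jaw":0.8},{"xyz":[0.3,0.009,0],"roll":0,"jaw":0.8},{"xyz":[0.34,0.01,0],"roll":0,"jaw":0.8},{"xyz":[0.37,0.01,0],"roll":0,"jaw":0.8}]' 45; python3 win.py
```

```text
time_s: 54.95
ee_pos: [400.0, -71.8, 189.2]
ee_rot: [179.9, 0.0, 87.0]
force: [0.9, 0.2, -3.5]
gripper_width: 30.6
time_s: 55.95
ee_pos: [428.7, 297.6, 189.0]
ee_rot: [179.9, -0.1, 87.1]
force: [-0.3, 0.0, -2.4]
gripper_width: 30.9
th 30.95319005735291 rear -51.9698036421736 -0.3523104185822632 grip [11.48846711 20.21581719] window (fwd,up) [115.24368611  12.47924621]
tray win [ 490.46123821 -368.45487994  145.35507973] tcp [ 375.35513724 -362.82525241  132.87583352] yaw 87.2
shift [-0.6662 -0.021   0.0524] roll -0.0 q6 -54
pan win [549.9802745  361.90835418 145.35507973] tcp [434.91628048 368.34143018 132.87583352] yaw 86.8
shift [0.067  0.0023 0.0564] roll 0.4 q6 -54
window now [543.80022876 291.83917975 201.62543762] look [ 0.51368611 -0.02587378 -0.85704105]
tray along 137.8610567200727 miss 663.6201772290812
pan along 149.53752407995177 miss 74.65328440344041
[429.23961581 301.20442892 188.94330077] [179.91418915  -0.30944313  87.16260363]
```

```bash
python3 -m pendant '[{"xyz":[0.015,0,0.01],"roll":0.4,"jaw":0.8},{"xyz":[0.035,0.001,0.025],"roll":0.4,"jaw":0.8},{"xyz":[0.055,0.002,0.042],"roll":0.4,"jaw":0.8},{"xyz":[0.065,0.0023,0.053],"roll":0.4,"jaw":0.8},{"xyz":[0.065,0.0023,0.056],"roll":0.4,"jaw":0.8},{"xyz":[0.065,0.0023,0.056],"roll":0.4,"jaw":0.8},{"xyz":[0.065,0.0023,0.056],"roll":0.4,"jaw":0.8},{"xyz":[0.065,0.0023,0.056],"roll":0.4,"jaw":0.8}]' 45; python3 win.py
python3 - <<'E'
from h import *
im,D,T=grab('top','t21'); P=cloud('top',D); q=P[170:200,225:275].reshape(-1,3); q=q[(q[:,2]>38)&(q[:,2]<82)&(q[:,0]>572)]; print(q.mean(0),q.min(0),q.max(0))
E
```

```text
time_s: 57.0
ee_pos: [434.8, 360.0, 132.6]
ee_rot: [179.9, -0.0, 86.6]
force: [-0.5, -0.0, -2.6]
gripper_width: 30.8
th 30.860582298490936 rear -51.991964901047204 -0.3137687884445768 grip [11.49946742 20.15176374] window (fwd,up) [115.2420462   12.24750231]
tray win [ 490.46123821 -368.45487994  145.35507973] tcp [ 375.35677519 -362.82533251  133.10757742] yaw 87.2
shift [-0.7252 -0.0166 -0.001 ] roll -0.6 q6 -48
pan win [549.9802745  361.90835418 145.35507973] tcp [434.91791783 368.34133863 133.10757742] yaw 86.8
shift [ 0.0083 -0.0003 -0.0006] roll -0.2 q6 -48
window now [549.82451775 353.20846252 144.90162068] look [ 0.51205232 -0.03034385 -0.85796471]
tray along 91.06733261379578 miss 723.4916155991757
pan along 99.38343367036458 miss 8.908118205500012
[434.76925107 360.0818343  132.49037955] [ 1.79951333e+02 -3.23270517e-02  8.66149085e+01]
[606.47974023 352.6968447   63.24194618] [577.08951098 316.1865575   39.75261862] [629.18428443 399.17900142  81.01251575]
```

```bash
python3 -m pendant '[{"xyz":[0.008,0,0],"roll":0,"jaw":0.8},{"xyz":[0.008,0,0],"roll":0,"jaw":0.8},{"xyz":[0.008,0,0],"roll":0,"jaw":0.8},{"xyz":[0.008,0,0],"roll":0,"jaw":0.8},{"xyz":[0.008,0,0],"roll":0,"jaw":0.8},{"xyz":[0.008,0,0],"roll":0,"jaw":0.8},{"xyz":[0.008,0,0],"roll":0,"jaw":0.8},{"xyz":[0.008,0,0],"roll":0,"jaw":0.8}]' 45; python3 -m pendant '[{"xyz":[0,0,0],"roll":0,"jaw":0.8},{"xyz":[0,0,0],"roll":0,"jaw":0.8},{"xyz":[0,0,0],"roll":0,"jaw":0.8},{"xyz":[0,0,0],"roll":0,"jaw":0.8},{"xyz":[0,0,0],"roll":0,"jaw":0.8},{"xyz":[0,0,0],"roll":0,"jaw":0.8},{"xyz":[0,0,0],"roll":0,"jaw":0.8},{"xyz":[0,0,0],"roll":0,"jaw":0.8}]';  python3 -m pendant '[{"xyz":[0,0,0],"roll":0,"jaw":0.8},{"xyz":[0,0,0],"roll":0,"jaw":0.8},{"xyz":[0,0,0],"roll":0,"jaw":0.8},{"xyz":[0,0,0],"roll":0,"jaw":0.8},{"xyz":[0,0,0],"roll":0,"jaw":0.8},{"xyz":[0,0,0],"roll":0,"jaw":0.8},{"xyz":[0,0,0],"roll":0,"jaw":0.8},{"xyz":[0,0,0],"roll":0,"jaw":0.8}]'; python3 win.py
```

```text
time_s: 58.1
ee_pos: [435.0, 368.2, 131.9]
ee_rot: [180.0, 0.0, 86.6]
force: [-0.5, 0.5, -3.0]
gripper_width: 31.0
time_s: 59.1
ee_pos: [435.0, 368.2, 131.9]
ee_rot: [180.0, 0.0, 86.6]
force: [0.7, 0.1, -3.0]
gripper_width: 31.0
time_s: 60.1
ee_pos: [435.0, 368.2, 131.9]
ee_rot: [180.0, 0.0, 86.6]
force: [-0.2, 0.2, -3.5]
gripper_width: 30.9
th 30.86410040743911 rear -51.95066728473402 -0.29441315736826823 grip [11.53950828 20.17501787] window (fwd,up) [115.2825722   12.27712652]
tray win [ 490.46123821 -368.45487994  145.35507973] tcp [ 375.31629756 -362.82335283  133.07795321] yaw 87.2
shift [-0.7333 -0.0167 -0.0011] roll -0.6 q6 -48
pan win [549.9802745  361.90835418 145.35507973] tcp [434.87745501 368.34360086 133.07795321] yaw 86.8
shift [ 0.0001 -0.0001 -0.0012] roll -0.2 q6 -48
window now [550.04936327 361.45958523 144.19297817] look [ 0.51212057 -0.03008543 -0.85837296]
tray along 90.43915556871417 miss 731.7534170677512
pan along 98.94796304269774 miss 1.5648392289544306
[435.01443397 368.20566713 131.91097876] [1.79994884e+02 4.54290822e-03 8.66363029e+01]
```

```bash
python3 -m pendant '[{"xyz":[-0.005,0,-0.015],"roll":0,"jaw":0.8},{"xyz":[-0.02,0,-0.035],"roll":-1,"jaw":0.8},{"xyz":[-0.05,0.001,-0.05],"roll":-2,"jaw":0.8},{"xyz":[-0.09,0.002,-0.055],"roll":-3,"jaw":0.8},{"xyz":[-0.13,0.003,-0.055],"roll":-4.2,"jaw":0.8},{"xyz":[-0.17,0.004,-0.055],"roll":-4.2,"jaw":0.8},{"xyz":[-0.2,0.005,-0.055],"roll":-4.2,"jaw":0.8},{"xyz":[-0.22,0.006,-0.055],"roll":-4.2,"jaw":0.8}]' 45; python3 -c "
from h import *
env.grab_frame('top');go(457,105.6,140,90.85)"
```

```text
time_s: 61.15
ee_pos: [428.0, 146.7, 188.2]
ee_rot: [179.9, -0.0, 90.8]
force: [0.6, 0.8, -2.8]
gripper_width: 31.2
shift [-0.0395  0.0286  0.0483] roll -0.1 q6 -73
```

```bash
python3 -m pendant '[{"xyz":[-0.015,0.01,0.01],"roll":0,"jaw":0.8},{"xyz":[-0.03,0.022,0.025],"roll":0,"jaw":0.8},{"xyz":[-0.0395,0.0286,0.04],"roll":0,"jaw":0.8},{"xyz":[-0.0395,0.0286,0.048],"roll":0,"jaw":0.8},{"xyz":[-0.0395,0.0286,0.048],"roll":0,"jaw":0.8},{"xyz":[-0.0395,0.0286,0.048],"roll":0,"jaw":0.8},{"xyz":[-0.0395,0.0286,0.048],"roll":0,"jaw":0.8},{"xyz":[-0.0395,0.0286,0.048],"roll":0,"jaw":0.8}]' 45; python3 -c "
from h import *
env.grab_frame('top');go(457,105.6,100,90.85); print(env.state()['ee_pos'])"
```

```text
time_s: 62.2
ee_pos: [457.4, 109.4, 139.3]
ee_rot: [180.0, -0.0, 90.9]
force: [0.2, -0.1, -2.7]
gripper_width: 31.2
shift [-0.0038 -0.0004  0.0392] roll 0.0 q6 -79
[457.32792539 109.35592853 139.1994536 ]
```

```bash
python3 -m pendant '[{"xyz":[-0.0038,0,0.005],"roll":0,"jaw":0.8},{"xyz":[-0.0038,0,0.015],"roll":0,"jaw":0.8},{"xyz":[-0.0038,0,0.025],"roll":0,"jaw":0.8},{"xyz":[-0.0038,0,0.033],"roll":0,"jaw":0.8},{"xyz":[-0.0038,0,0.038],"roll":0,"jaw":0.8},{"xyz":[-0.0038,0,0.041],"roll":0,"jaw":0.8},{"xyz":[-0.0038,0,0.041],"roll":0,"jaw":0.8},{"xyz":[-0.0038,0,0.041],"roll":0,"jaw":0.8}]' 30; python3 -m pendant '[{"xyz":[0,0,0],"roll":0,"jaw":0.8},{"xyz":[0,0,0.002],"roll":0,"jaw":0.8},{"xyz":[0,0,0.004],"roll":0,"jaw":0.8},{"xyz":[0,0,0.006],"roll":0,"jaw":0.8},{"xyz":[0,0,0.008],"roll":0,"jaw":0.8},{"xyz":[0,0,0.01],"roll":0,"jaw":0.8},{"xyz":[0,0,0.012],"roll":0,"jaw":0.8},{"xyz":[0,0,0.012],"roll":0,"jaw":0.8}]' 8; python3 win.py | head -1
python3 - <<'E'
from h import *
print(env.state()['force'].round(1))
im,D,T=grab('side','s22'); cv2.imwrite('pics/s22c.png',cv2.resize(im[120:270,230:430],None,fx=3.5,fy=3.5))
E
```

```text
time_s: 63.25
ee_pos: [457.6, 105.4, 98.2]
ee_rot: [180.0, -0.0, 90.8]
force: [-0.1, 0.4, -2.7]
gripper_width: 31.3
time_s: 64.25
ee_pos: [456.9, 105.3, 85.6]
ee_rot: [-179.9, 0.0, 90.8]
force: [0.5, 0.1, -2.3]
gripper_width: 31.8
th 18.90868446011054 rear -58.10514890437855 12.4633899211704 grip [ 8.24811964 19.33679913] window (fwd,up) [108.10484987  -9.88020667]
[ 0.6  0.6 -3. ]
```

View pics/s22c.png

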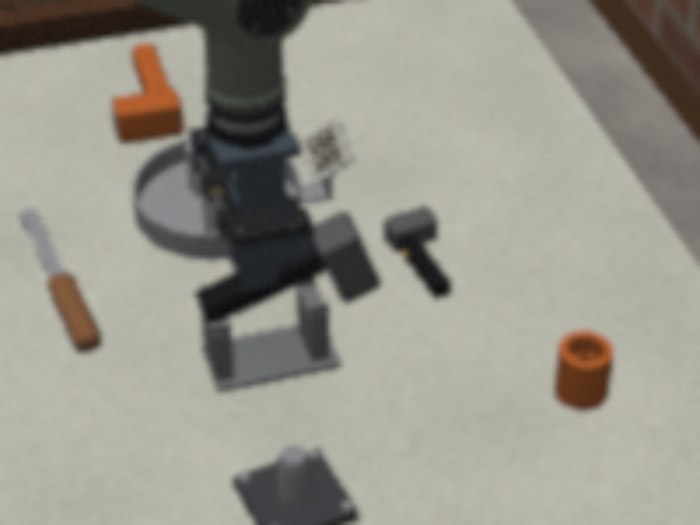

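```bash
python3 -m pendant '[{"xyz":[0,0.001,0.002],"roll":0,"jaw":0.8},{"xyz":[0,0.002,0.004],"roll":0,"jaw":0.8},{"xyz":[0,0.003,0.006],"roll":0,"jaw":0.8},{"xyz":[0,0.004,0.008],"roll":0,"jaw":0.8},{"xyz":[0,0.005,0.01],"roll":0,"jaw":0.8},{"xyz":[0,0.005,0.012],"roll":0,"jaw":0.8},{"xyz":[0,0.005,0.013],"roll":0,"jaw":0.8},{"xyz":[0,0.005,0.013],"roll":0,"jaw":0.8}]' 8; python3 win.py | sed -n '1p;$p'; python3 -c "
from h import *
print(env.state()['force'].round(1))"
```

```text
time_s: 65.35
ee_pos: [462.2, 105.4, 72.8]
ee_rot: [-180.0, 0.0, 90.8]
force: [1.0, -0.2, -2.5]
gripper_width: 32.0
th 6.740044948179122 rear -61.89288714565999 25.77972249145987 grip [ 4.41836178 18.51210489] window (fwd,up) [ 95.87280631 -31.09721456]
[462.07179494 105.41934526  72.84551756] [-1.79977456e+02  6.83357684e-03  9.08379178e+01]
[ 0.9  0.7 -2.1]
```

```bash
python3 -m pendant '[{"xyz":[0,0.001,0.001],"roll":0,"jaw":0.8},{"xyz":[0,0.002,0.002],"roll":0,"jaw":0.8},{"xyz":[0,0.003,0.003],"roll":0,"jaw":0.8},{"xyz":[0,0.004,0.004],"roll":0,"jaw":0.8},{"xyz":[0,0.005,0.005],"roll":0,"jaw":0.8},{"xyz":[0,0.005,0.006],"roll":0,"jaw":0.8},{"xyz":[0,0.005,0.007],"roll":0,"jaw":0.8},{"xyz":[0,0.005,0.007],"roll":0,"jaw":0.8}]' 8; python3 win.py | sed -n '1p;$p'; python3 -c "
from h import *
print(env.state()['force'].round(1))"
```

```text
time_s: 66.4
ee_pos: [468.0, 105.6, 66.3]
ee_rot: [179.9, -0.0, 90.8]
force: [0.8, 0.7, 0.3]
gripper_width: 31.8
th -0.2199547984104315 rear -62.3326698968759 33.02519014497355 grip [ 2.60926725 17.77577048] window (fwd,up) [ 87.37830535 -42.5500961 ]
[467.99788279 105.58347737  66.30261224] [ 1.79906407e+02 -5.13871311e-03  9.08431133e+01]
[ 0.2 -0.8  0.3]
```

```bash
python3 -m pendant '[{"xyz":[0,0,0],"roll":0,"jaw":0.7},{"xyz":[0,0,0],"roll":0,"jaw":0.5},{"xyz":[0,0,0],"roll":0,"jaw":0.2},{"xyz":[0,0,0],"roll":0,"jaw":0},{"xyz":[0,0,0],"roll":0,"jaw":0},{"xyz":[0,0,0],"roll":0,"jaw":0},{"xyz":[0,0,-0.01],"roll":0,"jaw":0},{"xyz":[0,0,-0.03],"roll":0,"jaw":0}]' 8; python3 -m pendant '[{"xyz":[0,0,-0.04],"roll":0,"jaw":0},{"xyz":[0,0,-0.08],"roll":0,"jaw":0},{"xyz":[0,0.005,-0.11],"roll":0,"jaw":0},{"xyz":[0,0.01,-0.12],"roll":0,"jaw":0},{"xyz":[0,0.019,-0.12],"roll":0,"jaw":0},{"xyz":[0,0.019,-0.12],"roll":0,"jaw":0},{"xyz":[0,0.019,-0.12],"roll":0,"jaw":0},{"xyz":[0,0.019,-0.12],"roll":0,"jaw":0}]'; python3 wr.py w23 50 75 500
python3 - <<'E'
from h import *
f=np.load('pics/w23.npz'); P=cloud('wrist',f['D'],f['T']).reshape(-1,3)
q=P[(P[:,2]>92)&(P[:,2]<112)&(P[:,0]>400)&(P[:,0]<600)&(abs(P[:,1]-105)<40)]
for x in range(406,575,12):
    p=q[(q[:,0]>=x)&(q[:,0]<x+12)]
    if len(p)>20: a,b=np.percentile(p[:,1],[2,98]); print(x+6,round((a+b)/2,1),round(b-a,1),round(np.median(p[:,2]),1))
print(q[:,0].min(), f['T'][:3,3])
E
```

```text
time_s: 67.45
ee_pos: [466.8, 105.4, 96.2]
ee_rot: [-179.9, 0.0, 90.8]
force: [0.3, 0.3, 0.1]
gripper_width: 90.9
time_s: 68.45
ee_pos: [485.8, 105.7, 215.2]
ee_rot: [-179.9, 0.0, 90.8]
force: [-0.2, -0.5, 1.0]
gripper_width: 90.8
[ 45. 145.] [ 25  35 582] circ [ 431.3 -321.9   27.7] med [ 431.7 -313.9   62.2]
[481. 176.] [ 39  42 937] circ [477.  321.2  27.6] med [475.8 317.   63.6]
[527. 178.] [ 34  39 793] circ [476.  401.6  27.5] med [475.9 396.7  63.2]
[ 38. 215.] [ 32  31 758] circ [ 547.3 -369.1   45.1] med [ 546.2 -364.    62.1]
412 105.8 30.6 98.7
424 105.9 30.8 98.9
436 105.7 32.0 98.9
448 105.9 32.1 98.9
460 107.2 30.2 98.9
472 106.4 30.6 99.0
484 106.5 30.5 98.9
496 106.6 30.8 99.2
508 106.9 31.2 99.3
520 107.0 31.5 98.9
532 108.3 40.5 99.7
544 107.2 44.5 103.9
556 108.1 44.3 104.0
568 108.3 45.1 103.8
405.38907732751466 [485.75980313 105.70666917 215.18963098]
```

View pics/w23.png

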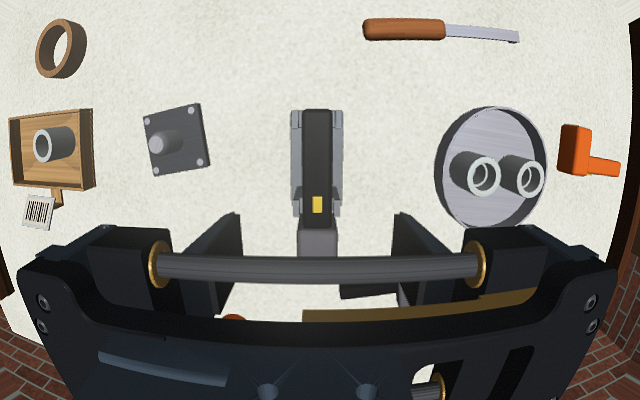

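Run:
```python
from h import *
im,D,T=grab('top','t24'); P=cloud('top',D)
for c,s,p in blobs(P,48,75,30,(210,105,500,260)): print(np.round(c),np.round((np.nanmin(p,0)+np.nanmax(p,0))/2),np.round(np.ptp(p,axis=0)))
print(env.state()['time_s'],env.job_done())
```

```text
[458. 123.] [ 762. -372.   61.] [53. 68. 26.]
[449. 136.] [ 732. -355.   62.] [67. 57. 27.]
[357. 135.] [754. -30.  58.] [55. 53. 19.]
[249. 184.] [604. 359.  61.] [53. 84. 26.]
[463. 185.] [ 542. -371.   62.] [50. 86. 27.]
[453. 219.] [ 431. -322.   61.] [53. 53. 25.]
[261. 220.] [478. 320.  62.] [54. 51. 26.]
[238. 222.] [478. 401.  61.] [53. 52. 25.]
[385. 221.] [442. -93.  64.] [29. 28. 19.]
the job is handed in; nothing more can be done
68.55 None
```

The job is done and handed in at 68.6 s. Only three sleeves were present, and I gauged them from left to right.

- **Sorting:** The first two stopped about 23 mm above the gauge base, so they went into the pan. The third slid all the way down, so it went into the tray.
- **Scanning:** The moves only allow turning about the vertical, so I tilted the scanner about 31° in a light grip by pressing its head on the gauge pin. I held its window about 10 cm from the middle of the tray label, then the pan label, for at least 2 s each. My calculated aim was off by about 0.4 mm and 1.6 mm. Nothing in the readings confirms that the labels actually scanned.
- **Scanner return:** Lowering it onto its cradle pushed it level again. Its final position is within about 1 mm of where it started.

**Last checks:**
- All three sleeves stand upright: two in the pan at about (478, 320) and (478, 401), one in the tray at about (431, −322).
- The tray sleeve is about 46 mm from where I released it. It moved while the arm was away from it, which fits the knock the task warned about, but it is still upright on the tray floor.
- I kept the arm away from the chisel, mug, tape roll and look-alikes, and the last pictures showed no sign that any of them had moved.

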